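# Load the autosampler and hold its cover up for the needle check

### The job

Slide the loaded vial tray, handle end last, into the autosampler's bay until it is fully home with its flange up against the instrument, keeping the vials standing in their cells. Then lift the smoked cover with the gripper and hold it open at about 60 degrees from closed so that I can check the needle against the vials: the cover has no stay and drops if let go, so finish while still holding it there. Leave the bottle, the beaker and the flask where they stand.

Things in the scene. Friction and masses are not known exactly. Their poses are not given: they have to be found in the camera images.
- sampler: fixed off-white autosampler. Origin: on the bench, middle of the bay's mouth (plane of the pods' fronts); x points into the bay, z up. Left pod y 48 to 100 mm, right pod y -48 to -140 mm, both x 0 to 165 mm, 118 mm high, the open bay between them; behind, a tower with a maroon band, x 165 to 285 mm, 215 mm high. Needle drive in the bay: 72 mm and more above the bench
- bay (a point): where the tray's origin lies when home: on the bench, sampler x = 72 mm, y = 0. The bay has no floor (the tray slides on the bench); it is 96 mm wide at the mouth, and flared guides 30 mm high narrow it within the first 30 mm to a channel 79 mm wide, centred on y = 0, 155 mm deep
- cover (a joint): angle of the smoked see-through cover over the bay, rad: 0 closed (level on the pods), growing as its front edge rises, stop at 1.3; 60 degrees = 1.047. Hinge along the sampler's y axis at the back of the bay; no spring or stay: it drops shut from any angle when let go. Cover 176 mm wide, 173 mm from hinge to front edge, 6 mm thick, 0.35 to 0.55 kg: 2 to 4 N at the handle lifts it
- cover_handle (a point): middle of the cover's bright steel bow handle: a round bar 12 mm thick along the sampler's y axis, 86 mm free between its two legs, standing over the cover near its front edge. Cover closed: at sampler x = 18 mm, y = 0, 169 mm above the bench, bar axis 42 mm above the cover's top face. It swings about the hinge with the cover
- cover_hinge (a point): point on the cover's hinge axis in the bay's middle plane: sampler x = 168 mm, y = 0, 124 mm above the bench. The handle bar moves round it on a radius of 157 mm (cover closed: bar 150 mm in front of and 45 mm above it)
- tray: blue vial tray on the bench, 0.45 to 0.6 kg loaded. Origin: underside centre of its box of 4 x 2 cells, 144 mm long (x), 74 mm wide (y), 40 mm high; +x is the leading end. At the other end a flange plate 130 mm wide, 54 mm high, faces at x = -72 and -80 mm, which stops against both pods' fronts when the tray is home (tray and sampler x axes then point alike)
- tray_handle (a point): grip point on the tray's white straight handle, a bar 14 mm wide (y) by 18 mm high, axis 40 mm above the bench, running along the tray's x axis from the flange to x = -155 mm; this point is at tray x = -125 mm, 45 mm out from the flange
- vial0: amber glass vial with a white screw cap, 28 mm diameter, 61 mm tall, 30 g, origin at its underside centre, loose in a 31 to 32 mm wide cell of the tray (on its 4 mm floor)
- vial1: amber glass vial with a white screw cap, 28 mm diameter, 61 mm tall, 30 g, origin at its underside centre, loose in a 31 to 32 mm wide cell of the tray (on its 4 mm floor)
- vial2: amber glass vial with a white screw cap, 28 mm diameter, 61 mm tall, 30 g, origin at its underside centre, loose in a 31 to 32 mm wide cell of the tray (on its 4 mm floor)
- vial3: amber glass vial with a white screw cap, 28 mm diameter, 61 mm tall, 30 g, origin at its underside centre, loose in a 31 to 32 mm wide cell of the tray (on its 4 mm floor)
- vial4: amber glass vial with a white screw cap, 28 mm diameter, 61 mm tall, 30 g, origin at its underside centre, loose in a 31 to 32 mm wide cell of the tray (on its 4 mm floor)
- vial5: amber glass vial with a white screw cap, 28 mm diameter, 61 mm tall, 30 g, origin at its underside centre, loose in a 31 to 32 mm wide cell of the tray (on its 4 mm floor)
- vial6: amber glass vial with a white screw cap, 28 mm diameter, 61 mm tall, 30 g, origin at its underside centre, loose in a 31 to 32 mm wide cell of the tray (on its 4 mm floor)
- vial7: amber glass vial with a white screw cap, 28 mm diameter, 61 mm tall, 30 g, origin at its underside centre, loose in a 31 to 32 mm wide cell of the tray (on its 4 mm floor)
- reagent: bystander: amber reagent bottle, 68 mm diameter, 150 mm tall, origin at its underside centre
- beaker: bystander: empty glass beaker, 70 mm diameter, 90 mm tall, origin at its underside centre
- flask: bystander: round-bottom flask on a cork ring (one piece), 72 mm diameter, 130 mm tall, origin at its underside centre
There are look-alikes about, which are no part of the job. What is shaped like the vial7 but blue, red or yellow is not meant.

How it is judged:
By the outcome, as a careful person would: the job done as asked, in the order asked, and still so for the second after the job is handed in, while the arm keeps its last pose, push and grip.
It also fails if it takes over 61 s, if anything falls off the work surface, if the arm or the gripper's body presses on something with over 40 N, if the wrist force passes 120 N, or if a joint passes its speed limit or range.

### The arm

A 6-joint arm with a two-finger parallel gripper is mounted at the origin on the work surface. World frame = base frame: x ahead of the robot, y to its left, z up, the work surface at z = 0. Lengths are in mm, angles in rad, forces in N, time in s.
With the tool pointing down it reaches from about 400 to 925 mm from the base axis. Payload 12.5 kg.
Tool frame: the origin (TCP) lies on the centre line of the jaws, within the pads' length; the fingertips stand 19 mm ahead of it and the grasp point (between the pads) is the TCP; y points along the fingers, x is the direction in which the jaws open and shut, and the axes are right-handed (so a half turn about y gives the same grasp; the last joint's range is limited). The gripper opens to 95 mm and grips with 3 to 60 N. Pads are 20 mm wide; open, the fingers measure 119 mm over their backs; the gripper's body (75 mm by 180 mm) begins 59 mm behind the grasp point.
Start: joints at [-1.318, 0.491, 1.559, -0, 1.092, -0.106], TCP at [219.492, -585.207, 233.661] pointing down, gripper open.
Joint ranges: [-3.1, 3.1], [-0.84, 2.19], [0.05, 2.79], [-1.13, 4.28], [0.06, 2.93], [-2.69, 2.69]. Speed limits (rad/s): [2.22, 2.22, 2.79, 3.14, 3.14, 3.14].

### API

Orientations are given as [roll, pitch, yaw] about the fixed x, y, z axes, in that order (R = Rz(yaw) Ry(pitch) Rx(roll)).
In Python, from cell import env gives the robot as it stands. The module is installed in compiled form; this text tells all that it offers.
- The arm moves only by the tool move_arm, never from a script. Its argument "rows" is a list of rows, each an object of numbers: "tx", "ty", "tz": the shift along the tool's x, y, z in cm; "rx", "ry", "rz": the turn, a rotation vector about the tool's x, y, z in rad; "grip": the opening in per cent of the stroke, from 0 (shut) to 100 (fully open). In form: [{"tx": .., "ty": .., "tz": .., "rx": .., "ry": .., "rz": .., "grip": ..}, ...]. A call has 1 to 10 rows; each row shifts and turns the commanded pose from where the row before left it, along the tool's axes as they then stand; what a row does not reach is not made up. A row lasts 1/12 s, in which the tool goes at most 41.7 mm and 7.16 degrees, less where a joint would pass 70% of its speed; a pose out of reach is approached as far as the arm can. A call is refused whole if a number of a shift passes 4.17 or a number of a turn 0.125, either way. A call with a gripper value outside its range is refused whole. The fingers move at their own pace and stop on an object; the grip force is fixed at half the most. Time passes only in rows, so rows that do not move let the fingers close. It gives the time, the measured TCP pose, the force and the opening at its end, in the units of the state.
- env.state(): the state, without advancing time (a new reading comes with each control period).
- env.read_camera(name): name is "scene" or "top" or "wrist"; returns (picture, depth): 400x640x3 uint8, blue, green, red; 400x640 float32, mm along the optical axis (not along the pixel's ray), 0 where there is no reading.
- env.calibration(name): a dict with "vertical_fov" (degrees; the focal length in pixels is half the picture's height over the tangent of half this angle, whatever the lens; pixels are square), "cx", "cy" (the principal point, pixels), "dist" ([k1, k2, p1, p2, k3] as OpenCV has them; the pictures are not rectified), "eye" and "rotation" of the camera in the world. Camera axes: x right, y up, looking along -z (the intrinsics and any distortion apply to the point x, -y, -z); pixel columns grow to the right and rows downward; lengths in mm; the calibration is good to about 2 mm. A picture is of the moment at which its call begins: read the wrist's pose just before it. calibration takes no time and is no camera call; for the wrist camera it gives the pose at the moment of the call.
- env.job_done(): hands the job in, once; it reports no verdict.
The state is a dict: "t": time; "joints": joint angles; "qvel": joint speeds; "tau": joint torques, N m; "eef_pos": TCP position; "tcp_rot": TCP orientation; "ft_force": force on the tool from outside, world axes, zero at the start; "moment": the same for the moment, N m; "opening": opening from 0.0 (shut) to 1.0 (fully open).
Only numpy, scipy, OpenCV 4.12 (cv2) and the standard library are available. Lean on these libraries where they do the work, as an engineer would, in place of code of your own. Each camera call takes 0.05 s, during which the arm holds its last target.

## Working session

There is one attempt and no reset: what is moved stays moved. The work goes in short steps, Python scripts to look and compute and a tool call to move; the robot and the scene stay as the last step left them, time stands still between calls to the robot, and variables do not carry over. Pictures are saved under pics/ and viewed, and the job is handed in when it is done.

Besides the shell and the picture viewer there is one more tool, called after "Request:" as name(argument=value, ...), one argument or row to a line, values as JSON. move_arm: Moves the arm, as the interface text tells. Its arguments: {"type":"object","properties":{"rows":{"type":"array"}},"required":["rows"]}

```bash
mkdir -p pics
python3 - <<'E'
from cell import env
import cv2
print(env.state())
for n in ["scene","top","wrist"]:
    c=env.calibration(n);print(n,c)
    p,d=env.read_camera(n);cv2.imwrite(f"pics/{n}0.png",p)
    import numpy as np; np.save(f"pics/{n}0.npy",d)
E
```

```text
{'t': 0.0, 'joints': array([-1.31762098e+00,  4.91550735e-01,  1.55946500e+00,  1.22124951e-05,
        1.09169564e+00, -1.05637102e-01]), 'qvel': array([-8.62376607e-04, -1.02236474e-04, -2.63906993e-04,  8.56216957e-05,
        9.17661002e-05,  1.99646147e-04]), 'tau': array([ 1.76054738e-03, -6.12633634e+01, -2.58174795e+01,  6.93967100e-02,
        4.83470655e-02, -9.18673027e-05]), 'eef_pos': array([ 219.42098454, -584.97250628,  233.06186584]), 'tcp_rot': array([-1.57066760e+00,  1.11134029e-03, -1.21198944e+00]), 'ft_force': array([ 0.09211543,  0.27978589, -0.78821759]), 'moment': array([-0.03939446, -0.05493558,  0.02610798]), 'opening': 1.0012935033260524}
scene {'vertical_fov': 52.94391404363099, 'cx': 327.41657337878956, 'cy': 201.36256802148415, 'dist': array([-0.09883813,  0.        ,  0.        ,  0.        ,  0.        ]), 'eye': array([ 843.00956082, -588.77403228,  640.09976325]), 'rotation': array([0.88956673, 0.01459233, 0.48183724])}
top {'vertical_fov': 44.03597116332608, 'cx': 319.62770209366676, 'cy': 199.62367715080202, 'dist': array([-0.12542409,  0.        ,  0.        ,  0.        ,  0.        ]), 'eye': array([ 465.07280295,  -42.09130177, 1367.71505284]), 'rotation': array([ 0.07443125,  0.00436554, -1.5857698 ])}
wrist {'vertical_fov': 58.489585348957256, 'cx': 315.7661875975693, 'cy': 203.37147445194765, 'dist': array([-0.04942601,  0.        ,  0.        ,  0.        ,  0.        ]), 'eye': array([ 296.17122777, -556.28086373,  383.63807968]), 'rotation': array([-0.29304564,  0.00174848, -1.21280077])}
```

View pics/scene0.png

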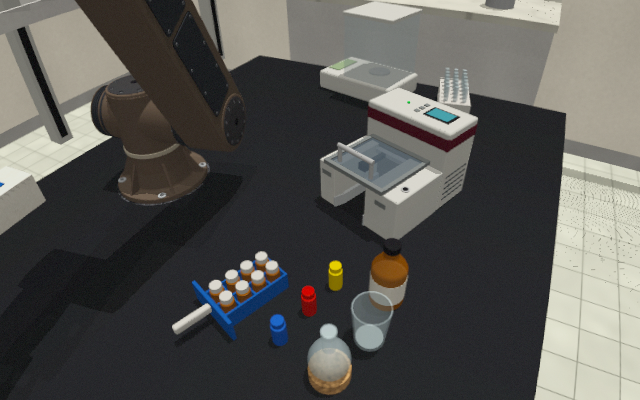

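View pics/top0.png

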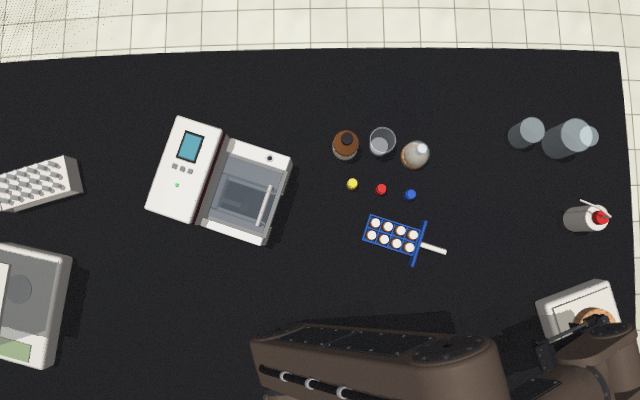

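View pics/wrist0.png

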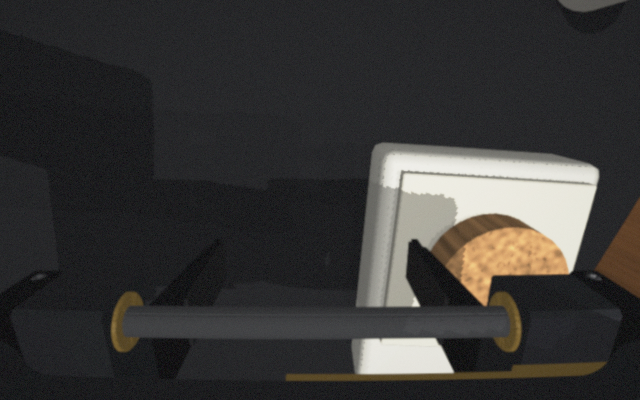

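```bash
cat > h.py <<'E'
import numpy as np, cv2
from scipy.spatial.transform import Rotation as Ro
from cell import env
def cam(n,c=None):
    c=c or env.calibration(n)
    f=200/np.tan(np.radians(c['vertical_fov'])/2)
    K=np.array([[f,0,c['cx']],[0,f,c['cy']],[0,0,1]])
    R=Ro.from_euler('xyz',c['rotation']).as_matrix()@np.diag([1,-1,-1.])
    return K,np.array(c['dist']),R,np.array(c['eye'])
def rays(C,px):
    K,D,R,e=C
    u=cv2.undistortPoints(np.float64(px).reshape(-1,1,2),K,D).reshape(-1,2)
    return np.c_[u,np.ones(len(u))]@R.T
def onz(C,px,z):
    r=rays(C,px); z=np.broadcast_to(z,(len(r),)); return C[3]+r*((z-C[3][2])/r[:,2])[:,None]
def dep(C,px,d):
    return C[3]+rays(C,px)*np.asarray(d)[:,None]
def cloud(C,d):
    v,u=np.mgrid[0:400,0:640]
    return dep(C,np.c_[u.ravel(),v.ravel()],d.ravel()).reshape(400,640,3)
def proj(C,P):
    K,D,R,e=C
    q=(np.atleast_2d(P)-e)@R
    return cv2.projectPoints(q,np.zeros(3),np.zeros(3),K,D)[0].reshape(-1,2)
E
python3 - <<'E'
from h import *
for n in ["top","scene"]:
    C=cam(n); p=cv2.imread(f"pics/{n}0.png"); P=cloud(C,np.load(f"pics/{n}0.npy"))
    hsv=cv2.cvtColor(p,cv2.COLOR_BGR2HSV)
    X,Y,Z=P[...,0],P[...,1],P[...,2]
    print(n,"bench z", np.median(Z[(abs(X-400)<60)&(abs(Y+120)<60)&(Z<20)]))
    blue=cv2.inRange(hsv,(100,120,40),(130,255,255))
    k,l,s,ce=cv2.connectedComponentsWithStats(blue)
    for i in range(1,k):
        if s[i,4]>25:
            m=l==i; print("blue",s[i],np.median(P[m],0).round(1))
    # caps: white, depth z 50..75 around the tray
    i=1+np.argmax(s[1:,4]); c0=np.median(P[l==i],0)
    wh=((hsv[...,1]<70)&(hsv[...,2]>130)&(np.hypot(X-c0[0],Y-c0[1])<200)).astype(np.uint8)
    k,l2,s2,ce=cv2.connectedComponentsWithStats(wh)
    for i in range(1,k):
        if s2[i,4]>20:
            m=l2==i; print("white",s2[i],ce[i].round(1),np.median(P[m],0).round(1), onz(C,[ce[i]],65)[0].round(1))
p=cv2.imread("pics/top0.png")
cv2.imwrite("pics/topA.png",cv2.resize(p[100:260,130:300],None,fx=4.5,fy=3.7*4.5/4.5,interpolation=cv2.INTER_CUBIC)) if 0 else cv2.imwrite("pics/topA.png",cv2.resize(p[105:255,135:305],None,fx=4,fy=4,interpolation=cv2.INTER_CUBIC))
cv2.imwrite("pics/topB.png",cv2.resize(p[200:275,345:465],None,fx=6,fy=6,interpolation=cv2.INTER_CUBIC))
E
```

```text
top bench z 1.4643595162317524
blue [403 189  13  12 121] [ 573.5 -277.9   57.8]
blue [361 214  67  54 913] [ 462.9 -253.5   36.9]
white [409 161  12   4  27] [415.  162.9] [ 655.9 -292.7   69.6] [ 656.8 -293.7   65. ]
white [371 218   9   9  64] [375.4 222.3] [ 500.7 -183.3   66.7] [ 500.  -183.9   65. ]
white [384 222   9   9  67] [388. 226.] [ 489.8 -216.7   66.6] [ 489.8 -216.9   65. ]
white [396 226  10   9  71] [400.5 230.1] [ 478.6 -250.7   66.8] [ 478.5 -250.    65. ]
white [367 231  10   9  67] [371.4 234.7] [ 467.1 -172.1   66.1] [ 467.7 -172.7   65. ]
white [409 230   9   9  68] [412.9 234.2] [ 467.5 -282.7   66.5] [ 467.1 -282.7   65. ]
white [380 235   9   9  67] [384.1 238.9] [ 455.8 -205.6   66.7] [ 456. -206.   65.]
white [392 239  10   9  71] [396.5 243. ] [ 444.7 -239.1   65.4] [ 444.6 -238.6   65. ]
white [405 243  10   9  73] [409.2 247. ] [ 433.5 -271.7   65.5] [ 433.5 -272.1   65. ]
white [420 242  27  13 145] [433.1 247.9] [ 429.3 -339.2   49.5] [ 429.9 -335.5   65. ]
scene bench z -0.8677016029913034
blue [ 191  267   98   74 1822] [ 491.4 -272.6   29.3]
blue 
[... 272 characters left out ...]
te [265 260  13  11 104] [271.3 265. ] [ 499.1 -182.6   63.4] [ 500.4 -183.6   65. ]
white [225 270  13  10 105] [231.1 274.4] [ 445.5 -237.7   64.5] [ 445.9 -238.2   65. ]
white [251 270  13  11 116] [257.1 275. ] [ 490.3 -216.4   64.7] [ 490.5 -216.7   65. ]
white [209 280  14  10 110] [214.9 284.6] [ 433.7 -270.7   64. ] [ 434.4 -271.9   65. ]
white [235 280  14  11 115] [241.5 285. ] [ 478.1 -248.9   64.3] [ 478.8 -249.7   65. ]
white [219 290  14  12 118] [225.2 295.5] [ 466.2 -282.2   63.8] [ 467.2 -282.9   65. ]
white [172 303  39  28 324] [191.4 316.6] [ 431.  -338.8   47.3] [ 443.5 -346.6   65. ]
white [309 324  27  49 567] [320.7 346.9] [ 678.  -309.6   83.5] [ 667.2 -293.7   65. ]
```

View pics/topA.png

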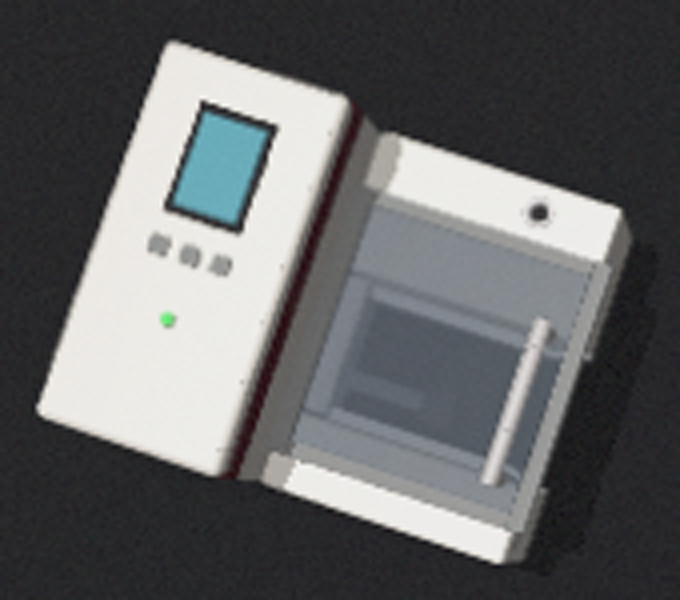

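View pics/topB.png

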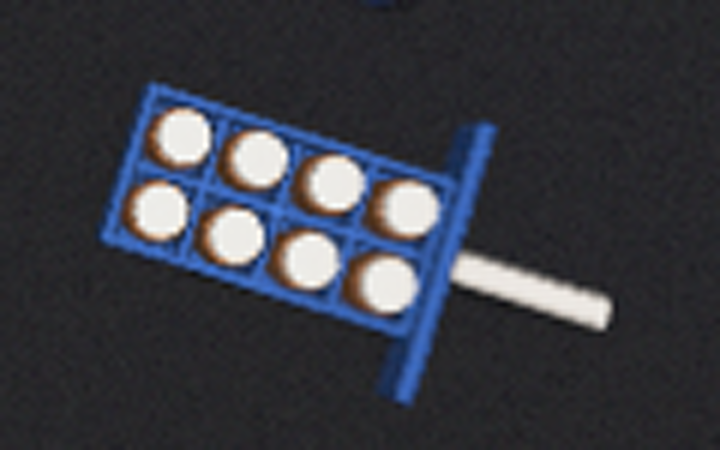

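Run:
```python
from h import *
# tray
C=cam("top");S=cam("scene")
capsT=np.array([[375.4,222.3],[388,226],[400.5,230.1],[412.9,234.2],[371.4,234.7],[384.1,238.9],[396.5,243],[409.2,247]])
capsS=np.array([[271.3,265],[257.1,275],[241.5,285],[225.2,295.5],[260.7,255.8],[246,265],[231.1,274.4],[214.9,284.6]])
for n,c,q in (("top",C,capsT),("scene",S,capsS)):
    W=onz(c,q,65)[:,:2]; m=W.mean(0); d=W[:4]-W[4:]; a=(W[[0,4]]-W[[3,7]]).mean(0)
    print(n,"tray",m.round(1),np.degrees(np.arctan2(a[1],a[0])).round(2),"col spacing",np.linalg.norm(a)/3,"row",np.linalg.norm(d.mean(0)),np.degrees(np.arctan2(*d.mean(0)[::-1])))
p=cv2.imread("pics/top0.png");hsv=cv2.cvtColor(p,cv2.COLOR_BGR2HSV);P=cloud(C,np.load("pics/top0.npy"));Z=P[...,2]
v,u=np.mgrid[0:400,0:640]; roi=(u>130)&(u<310)&(v>100)&(v<260)
for nm,lo,hi in(("tower",205,225),("pod",113,122),("bar",160,185)):
    m=(roi&(Z>lo)&(Z<hi)).astype(np.uint8)
    m=m if nm=="bar" else cv2.morphologyEx(m,cv2.MORPH_OPEN,np.ones((2,2)))
    cs=cv2.findContours(m,cv2.RETR_EXTERNAL,cv2.CHAIN_APPROX_NONE)[0]
    for c in cs:
        if len(c)<8: continue
        mm=np.zeros_like(m);cv2.drawContours(mm,[c],-1,1,-1);zz=np.median(Z[(mm>0)&(m>0)])
        W=onz(C,c.reshape(-1,2),{"tower":215,"pod":118,"bar":169}[nm])[:,:2].astype(np.float32)
        r=cv2.minAreaRect(W);print(nm,zz.round(1),r, cv2.boxPoints(r).round(1).tolist())
```

```text
top tray [ 467.2 -227.8] 71.24 col spacing 34.82963798010692 row 35.16535724986565 -18.409618383685256
scene tray [ 467.8 -227.7] 71.3 col spacing 34.8923922936025 row 34.61808896669816 -18.385860439217144
tower 216.5 ((627.0235595703125, 283.2413330078125), (122.19821166992188, 239.018310546875), 70.40624237060547) [[493.8999938964844, 265.79998779296875], [719.0999755859375, 185.60000610351562], [760.0999755859375, 300.70001220703125], [534.9000244140625, 380.8999938964844]]
pod 120.2 ((497.5711364746094, 216.00100708007812), (10.326140403747559, 5.080081462860107), 89.29378509521484) [[495.0, 210.89999389648438], [500.0, 210.8000030517578], [500.20001220703125, 221.10000610351562], [495.1000061035156, 221.1999969482422]]
pod 119.1 ((477.95721435546875, 186.34381103515625), (165.2991485595703, 21.841873168945312), 70.68987274169922) [[440.29998779296875, 112.0], [460.8999938964844, 104.69999694824219], [515.5999755859375, 260.70001220703125], [495.0, 268.0]]
pod 119.4 ((676.5455322265625, 116.65043640136719), (166.25881958007812, 37.58876419067383), 70.4128646850586) [[631.0, 44.599998474121094], [666.4000244140625, 32.0], [722.0999755859375, 188.6999969482422], [686.7000122070312, 201.3000030517578]]
bar 175.1 ((543.723876953125, 98.8895034790039), (11.840539932250977, 105.47013092041016), 70.52961730957031) [[492.0, 110.9000015258789], [591.5, 75.69999694824219], [595.4000244140625, 86.9000015258789], [496.0, 122.0]]
bar 173.1 ((610.904541015625, 231.33868408203125), (8.088501930236816, 237.40428161621094), 70.46746063232422) [[497.70001220703125, 267.20001220703125], [721.4000244140625, 187.8000030517578], [724.0999755859375, 195.5], [500.3999938964844, 274.79998779296875]]
```

Targets (top view px): the tray handle is the white bar at (433,248), joined to the blue flange at (418,243). It could be mistaken for the cover's steel bow handle at (265,205) or the white wash-bottle at (585,218). The tray at (396,235) holds 8 amber vials with white caps. The look-alikes are single vials: yellow (352,184), red (381,189) and blue (410,195). Crop topB shows the chosen handle on the flange. Tray ≈ (467.5,-227.8), yaw 71.3°. Sampler ≈ (534.5,78.6), yaw 70.4°. Turning and moving above the handle.

Request:
move_arm(
  rows=[
    {"ry": -0.11, "tz": 0},
    {"ry": -0.11},
    {"ry": -0.11},
    {"ry": -0.11},
    {"ry": -0.11},
    {"ry": -0.11},
    {"ry": -0.11},
    {"ry": -0.115},
    {"tx": 0.6, "tz": 1.5},
    {"tx": 1.2, "tz": 2.8},
  ],
)

```text
validation failed for argument at $.ro...
```

Request:
move_arm(
  rows=[
    {"tx": 1.4, "tz": 3.2},
    {"tx": 1.4, "tz": 3.3},
    {"tx": 1.4, "tz": 3.3},
    {"tx": 1.4, "tz": 3.3},
    {"tx": 1.4, "tz": 3.3},
    {"tx": 1.3, "tz": 3.3, "ty": 1.5},
    {"tx": 1.2, "tz": 3, "ty": 2},
    {"tx": 0.7, "tz": 1.8, "ty": 1.5},
    {},
    {},
  ],
)

```text
validation failed for argument at $.ro...
```

Run:
```python
from h import *
s=env.state();print(s['t'],s['eef_pos'],s['tcp_rot'],s['joints'].round(3),s['ft_force'])
c=env.calibration("wrist");p,d=env.read_camera("wrist");cv2.imwrite("pics/w1.png",p);np.save("pics/w1.npy",d);np.save("pics/w1c.npy",c,allow_pickle=True)
```

```text
0.15 [ 219.43613136 -585.03771206  233.17791471] [-1.57073596e+00  8.38004980e-04 -1.21202295e+00] [-1.318  0.491  1.559 -0.     1.092 -0.106] [ 0.10465271 -0.33825628 -0.93103696]
```

View pics/w1.png

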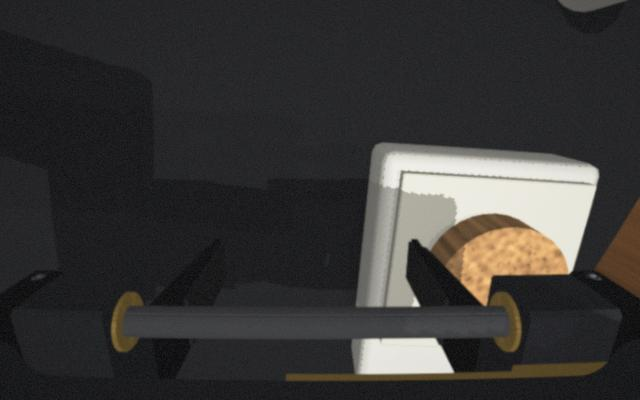

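The move was refused, so the picture is unchanged. Rows need all seven fields.

Request:
move_arm(
  rows=[
    {"tx": 0, "ty": 0, "tz": 0, "rx": 0, "ry": -0.11, "rz": 0, "grip": 100},
    {"tx": 0, "ty": 0, "tz": 0, "rx": 0, "ry": -0.11, "rz": 0, "grip": 100},
    {"tx": 0, "ty": 0, "tz": 0, "rx": 0, "ry": -0.11, "rz": 0, "grip": 100},
    {"tx": 0, "ty": 0, "tz": 0, "rx": 0, "ry": -0.11, "rz": 0, "grip": 100},
    {"tx": 0, "ty": 0, "tz": 0, "rx": 0, "ry": -0.11, "rz": 0, "grip": 100},
    {"tx": 0, "ty": 0, "tz": 0, "rx": 0, "ry": -0.11, "rz": 0, "grip": 100},
    {"tx": 0, "ty": 0, "tz": 0, "rx": 0, "ry": -0.11, "rz": 0, "grip": 100},
    {"tx": 0, "ty": 0, "tz": 0, "rx": 0, "ry": -0.115, "rz": 0, "grip": 100},
    {"tx": 0.6, "ty": 0, "tz": 1.5, "rx": 0, "ry": 0, "rz": 0, "grip": 100},
    {"tx": 1.2, "ty": 0, "tz": 2.8, "rx": 0, "ry": 0, "rz": 0, "grip": 100},
  ],
)

```text
t: 1.03
eef_pos: [249.5, -550.8, 233.1]
tcp_rot: [-1.571, 0.0, -0.332]
ft_force: [1.2, -0.6, -0.5]
opening: 1.002
```

Request:
move_arm(
  rows=[
    {"tx": 1.4, "ty": 0, "tz": 3.2, "rx": 0, "ry": 0, "rz": 0, "grip": 100},
    {"tx": 1.4, "ty": 0, "tz": 3.3, "rx": 0, "ry": 0, "rz": 0, "grip": 100},
    {"tx": 1.4, "ty": 0, "tz": 3.3, "rx": 0, "ry": 0, "rz": 0, "grip": 100},
    {"tx": 1.4, "ty": 0, "tz": 3.3, "rx": 0, "ry": 0, "rz": 0, "grip": 100},
    {"tx": 1.4, "ty": 0, "tz": 3.3, "rx": 0, "ry": 0, "rz": 0, "grip": 100},
    {"tx": 1.3, "ty": 1.0, "tz": 3.3, "rx": 0, "ry": 0, "rz": 0, "grip": 100},
    {"tx": 1.2, "ty": 2.0, "tz": 3.0, "rx": 0, "ry": 0, "rz": 0, "grip": 100},
    {"tx": 0.7, "ty": 1.5, "tz": 1.8, "rx": 0, "ry": 0, "rz": 0, "grip": 100},
    {"tx": 0, "ty": 0, "tz": 0, "rx": 0, "ry": 0, "rz": 0, "grip": 100},
    {"tx": 0, "ty": 0, "tz": 0, "rx": 0, "ry": 0, "rz": 0, "grip": 100},
  ],
)

```text
t: 1.87
eef_pos: [426.1, -349.6, 188.2]
tcp_rot: [-1.57, 0.001, -0.327]
ft_force: [0.0, -0.4, 0.8]
opening: 1.002
```

Run:
```python
from h import *
s=env.state();print(s['t'],s['eef_pos'],s['tcp_rot'],s['joints'].round(3),s['ft_force'])
c=env.calibration("wrist");p,d=env.read_camera("wrist");cv2.imwrite("pics/w1.png",p);np.save("pics/w1.npy",d)
C=cam("wrist",c);P=cloud(C,d);hsv=cv2.cvtColor(p,cv2.COLOR_BGR2HSV)
m=((hsv[...,1]<70)&(hsv[...,2]>110)).astype(np.uint8)
k,l,st,ce=cv2.connectedComponentsWithStats(m)
for i in range(1,k):
    if st[i,4]>200: print(st[i],ce[i].round(1),np.median(P[l==i],0).round(1),onz(C,[ce[i]],65)[0].round(1))
print(proj(C,[s['eef_pos'], [425.8,-350.9,49]]))
```

```text
1.8667 [ 426.08305872 -349.60887227  188.21273237] [-1.57020984e+00  1.27282867e-03 -3.27035556e-01] [-0.807  0.44   1.793 -0.     0.91  -0.48 ] [ 0.00409254 -0.35715624  0.76809664]
[272   0  36  22 618] [290.1   8.8] [ 453.9 -209.8   64.2] [ 454.3 -210.    65. ]
[323   0  36  21 598] [340.    8.5] [ 487.  -220.8   64.3] [ 487.3 -221.    65. ]
[ 563    0   77   82 5593] [604.   39.3] [ 661.8 -297.6   71.2] [ 665.9 -298.9   65. ]
[ 273   35   36   37 1011] [290.4  52.8] [ 444.6 -237.1   64.3] [ 444.6 -237.4   65. ]
[ 322   36   35   36 1007] [339.4  53.5] [ 477.8 -249.1   64.3] [ 477.7 -249.1   65. ]
[321  85  34  37 942] [338.2 103.4] [ 466.3 -281.9   64.2] [ 466.2 -281.9   65. ]
[275  86  34  37 932] [291.1 103.9] [ 432.9 -271.1   64.3] [ 433.1 -271.    65. ]
[ 306  139   19   87 1598] [315.1 181.1] [ 429.2 -337.    47.7] [ 431.  -332.4   65. ]
[  122   306   389    33 10408] [318.8 324.4] [ 436.1 -323.6  263.5] [ 391.7 -458.    65. ]
[ 526  317   59   36 1096] [550.5 329.1] [ 487.1 -338.   270.1] [ 591.9 -534.4   65. ]
[[316.07713226 277.96020095]
 [316.41479157 198.98576135]]
```

View pics/w1.png

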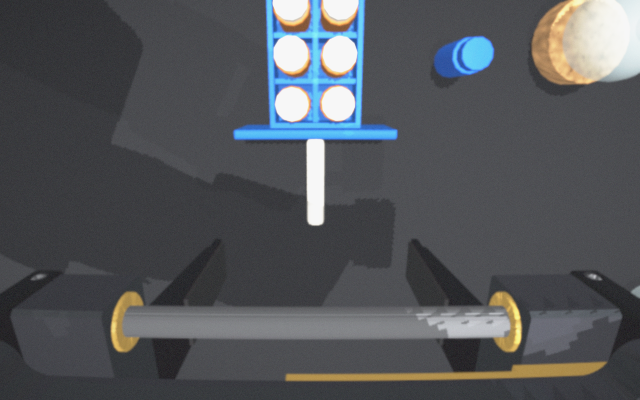

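The handle is at column 315 and the jaw centre at 316, so they are aligned. Leaning the tool back 0.35 rad to keep the wrist clear of the cover, then descending 148 mm.

Request:
move_arm(
  rows=[
    {"tx": 0, "ty": 0, "tz": 0, "rx": 0.117, "ry": 0, "rz": 0, "grip": 100},
    {"tx": 0, "ty": 0, "tz": 0, "rx": 0.117, "ry": 0, "rz": 0, "grip": 100},
    {"tx": 0, "ty": 0, "tz": 0, "rx": 0.116, "ry": 0, "rz": 0, "grip": 100},
    {"tx": 0, "ty": 2.3, "tz": -0.84, "rx": 0, "ry": 0, "rz": 0, "grip": 100},
    {"tx": 0, "ty": 2.6, "tz": -0.95, "rx": 0, "ry": 0, "rz": 0, "grip": 100},
    {"tx": 0, "ty": 2.6, "tz": -0.95, "rx": 0, "ry": 0, "rz": 0, "grip": 100},
    {"tx": 0, "ty": 2.6, "tz": -0.95, "rx": 0, "ry": 0, "rz": 0, "grip": 100},
    {"tx": 0, "ty": 2.2, "tz": -0.8, "rx": 0, "ry": 0, "rz": 0, "grip": 100},
    {"tx": 0, "ty": 1.6, "tz": -0.58, "rx": 0, "ry": 0, "rz": 0, "grip": 100},
    {"tx": 0, "ty": 0, "tz": 0, "rx": 0, "ry": 0, "rz": 0, "grip": 100},
  ],
)

```text
t: 2.75
eef_pos: [424.4, -351.3, 38.6]
tcp_rot: [-1.219, 0.003, -0.33]
ft_force: [1.0, -0.2, -0.0]
opening: 0.995
```

Request:
move_arm(
  rows=[
    {"tx": 0, "ty": 0, "tz": 0, "rx": 0, "ry": 0, "rz": 0, "grip": 50},
    {"tx": 0, "ty": 0, "tz": 0, "rx": 0, "ry": 0, "rz": 0, "grip": 30},
    {"tx": 0, "ty": 0, "tz": 0, "rx": 0, "ry": 0, "rz": 0, "grip": 20},
    {"tx": 0, "ty": 0, "tz": 0, "rx": 0, "ry": 0, "rz": 0, "grip": 0},
    {"tx": 0, "ty": 0, "tz": 0, "rx": 0, "ry": 0, "rz": 0, "grip": 0},
    {"tx": 0, "ty": 0, "tz": 0, "rx": 0, "ry": 0, "rz": 0, "grip": 0},
    {"tx": 0, "ty": 0, "tz": 0, "rx": 0, "ry": 0, "rz": 0, "grip": 0},
    {"tx": 0, "ty": 0, "tz": 0, "rx": 0, "ry": 0, "rz": 0, "grip": 0},
  ],
)

```text
t: 3.42
eef_pos: [425.7, -351.0, 40.8]
tcp_rot: [-1.221, -0.0, -0.327]
ft_force: [-0.3, -0.1, 0.0]
opening: 0.497
```

Run:
```python
from h import *
s=env.state();print(s['t'],s['eef_pos'],s['tcp_rot'],s['opening'],s['ft_force'])
for n in("scene","wrist"):
    p,d=env.read_camera(n);cv2.imwrite(f"pics/{n}2.png",p);np.save(f"pics/{n}2.npy",d)
```

```text
3.4167 [ 425.70074468 -350.9826531    40.82117929] [-1.22097242e+00 -1.66189660e-04 -3.26911528e-01] 0.49656054682659573 [-0.31192653 -0.05246315  0.01808409]
```

View pics/scene2.png

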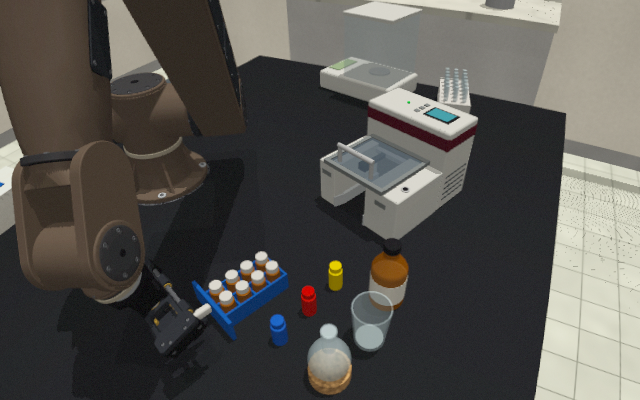

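View pics/wrist2.png

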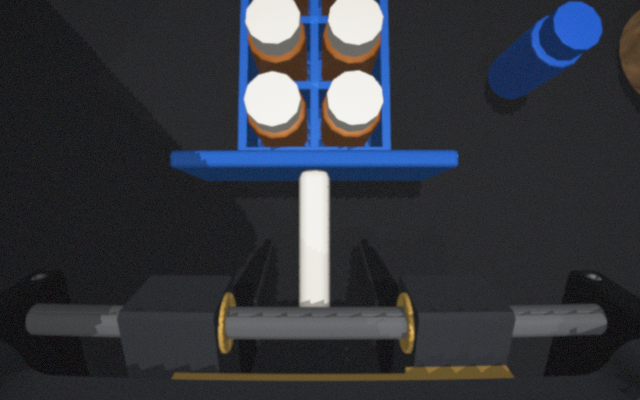

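Request:
move_arm(
  rows=[
    {"tx": 0, "ty": 0, "tz": 0, "rx": 0, "ry": 0, "rz": 0, "grip": 0},
    {"tx": 0, "ty": 0, "tz": 0, "rx": 0, "ry": 0, "rz": 0, "grip": 0},
    {"tx": 0, "ty": 0, "tz": 0, "rx": 0, "ry": 0, "rz": 0, "grip": 0},
    {"tx": 0, "ty": 0, "tz": 0, "rx": 0, "ry": 0, "rz": 0, "grip": 0},
    {"tx": 0, "ty": 0, "tz": 0, "rx": 0, "ry": 0, "rz": 0, "grip": 0},
    {"tx": 0, "ty": 0, "tz": 0, "rx": 0, "ry": 0, "rz": 0, "grip": 0},
    {"tx": 0, "ty": 0, "tz": 0, "rx": 0, "ry": 0, "rz": 0, "grip": 0},
    {"tx": 0, "ty": 0, "tz": 0, "rx": 0, "ry": 0, "rz": 0, "grip": 0},
    {"tx": 0, "ty": 0, "tz": 0, "rx": 0, "ry": 0, "rz": 0, "grip": 0},
  ],
)

```text
t: 4.27
eef_pos: [425.6, -351.0, 40.6]
tcp_rot: [-1.221, 0.0, -0.327]
ft_force: [-0.6, 0.6, -0.2]
opening: 0.149
```

Run:
```python
from h import *
print(env.state()['opening'])
a=np.radians(70.45);o=np.array([534.5,78.6,0]);R=Ro.from_euler('z',a).as_matrix()
pts=np.array([[0,100,118],[0,48,118],[0,48,0],[0,100,0],[0,-48,0],[0,-140,0],[0,-140,118],[165,100,118],[165,-140,118],[165,-140,215],[285,-140,215],[285,100,215],[165,100,215],[18,43,169],[18,-43,169],[-5,88,127],[-5,-88,127]],float)
for n,(x0,x1,y0,y1),k in(("scene",(310,485,85,240),4.4),("top",(135,305,105,255),4)):
    C=cam(n);p=cv2.imread(f"pics/{n}0.png")[y0:y1,x0:x1];p=cv2.resize(p,None,fx=k,fy=k,interpolation=cv2.INTER_CUBIC)
    q=proj(C,o+pts@R.T)
    for u,v in q: cv2.drawMarker(p,(int((u-x0+.5)*k),int((v-y0+.5)*k)),(0,0,255),cv2.MARKER_CROSS,12,1)
    cv2.imwrite(f"pics/ov_{n}.png",p)
```

```text
0.14877267530539512
```

View pics/ov_scene.png

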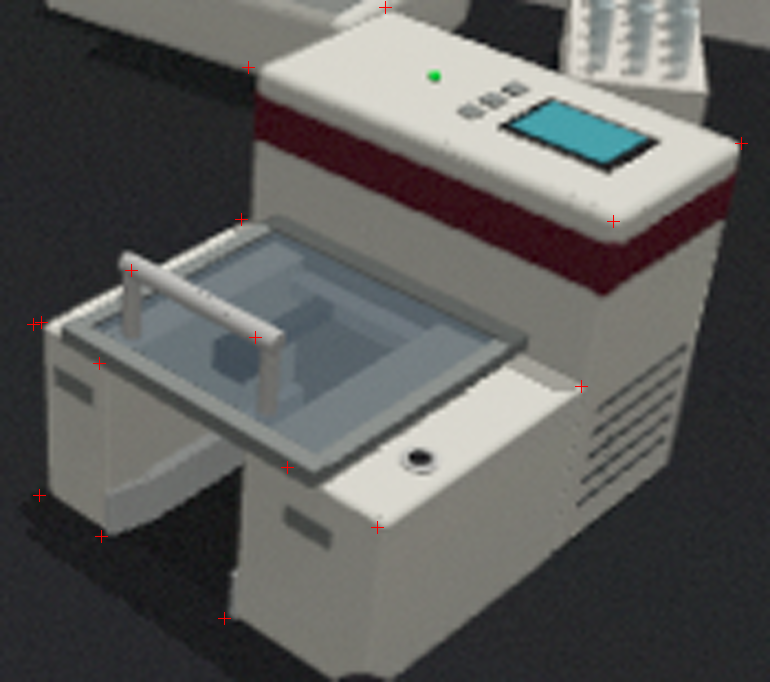

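View pics/ov_top.png

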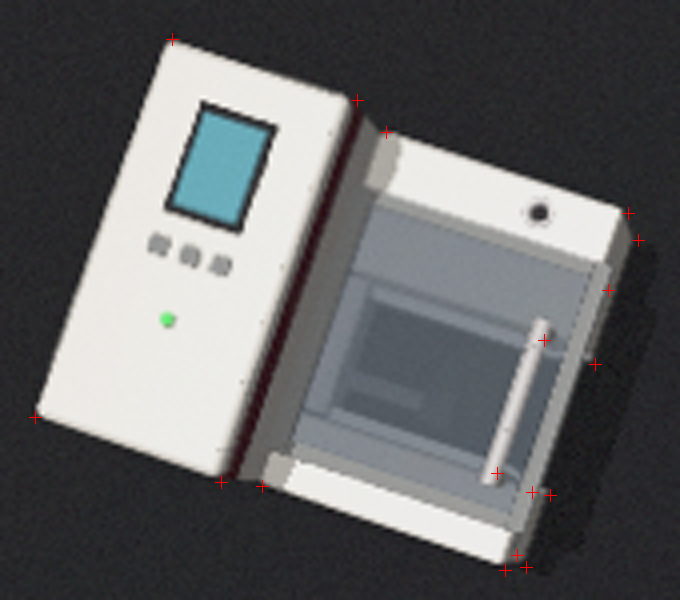

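Run:
```python
from h import *
S=cam("scene");T=cam("top")
f=lambda q,x0,y0,k:(np.array(q,float)/k+[x0,y0]-.5)
L=onz(S,[f((110,535),310,85,4.4)],0)[0];Rr=onz(S,[f((232,618),310,85,4.4)],0)[0]
print(L,Rr,np.linalg.norm(L-Rr),(L+Rr)/2,np.degrees(np.arctan2(*(L-Rr)[1::-1]))-90)
# left pod outer front bottom
print(onz(S,[f((48,494),310,85,4.4)],0))
# bar ends (axis ends at corners)
for a,b in (((127,262),(541,325)),((277,340),(488,480))) if 0 else ():pass
sb=[f((128,263),310,85,4.4),f((277,341),310,85,4.4)]; tb=[f((488,480),135,105,4),f((543,324),135,105,4)]
for s,t in zip(sb,tb):
    r1=rays(S,[s])[0];r2=rays(T,[t])[0]
    A=np.c_[r1,-r2];x=np.linalg.lstsq(A,T[3]-S[3],rcond=None)[0]
    print((S[3]+r1*x[0]).round(1),(T[3]+r2*x[1]).round(1))
print(onz(S,sb,169).round(1),onz(S,sb,169).mean(0),onz(T,tb,169).round(1),onz(T,tb,169).mean(0))
```

```text
[493.28181205  97.95491834   0.        ] [583.16845262  65.09617412   0.        ] 95.70425917894934 [538.22513233  81.52554623   0.        ] 69.91973091298999
[[ 4.44025741e+02  1.15176603e+02 -1.13686838e-13]]
[495.5 115.5 169.4] [496.3 115.9 169.5]
[591.9  82.2 169.6] [590.9  81.7 169.4]
[[495.2 116.1 169. ]
 [591.6  83.  169. ]] [543.37253575  99.58569431 169.        ] [[496.3 116.  169. ]
 [590.9  81.8 169. ]] [543.61391563  98.87870433 169.        ]
```

Two-view triangulation puts the bow handle at (543.6,98.9,169.5); the height should be 169. The bay's bench corners are 95.7 mm apart (96 given) with midpoint (538.2,81.5). The refined sampler is (537.7,81.7), yaw 70.45°. The handle is gripped: opening 0.149 ≈ 14 mm. Sliding towards the bay's line.

Request:
move_arm(
  rows=[
    {"tx": 0, "ty": 0, "tz": 0, "rx": 0, "ry": 0.013, "rz": -0.005, "grip": 0},
    {"tx": -0.09, "ty": 0.171, "tz": 0.47, "rx": 0, "ry": 0, "rz": 0, "grip": 0},
    {"tx": -0.17, "ty": 0.343, "tz": 0.94, "rx": 0, "ry": 0, "rz": 0, "grip": 0},
    {"tx": -0.26, "ty": 0.514, "tz": 1.41, "rx": 0, "ry": 0, "rz": 0, "grip": 0},
    {"tx": -0.26, "ty": 0.514, "tz": 1.41, "rx": 0, "ry": 0, "rz": 0, "grip": 0},
    {"tx": -0.26, "ty": 0.514, "tz": 1.41, "rx": 0, "ry": 0, "rz": 0, "grip": 0},
    {"tx": -0.26, "ty": 0.514, "tz": 1.41, "rx": 0, "ry": 0, "rz": 0, "grip": 0},
    {"tx": -0.26, "ty": 0.514, "tz": 1.41, "rx": 0, "ry": 0, "rz": 0, "grip": 0},
    {"tx": -0.26, "ty": 0.514, "tz": 1.41, "rx": 0, "ry": 0, "rz": 0, "grip": 0},
    {"tx": -0.26, "ty": 0.514, "tz": 1.41, "rx": 0, "ry": 0, "rz": 0, "grip": 0},
  ],
)

```text
t: 5.1
eef_pos: [446.4, -229.1, 40.8]
tcp_rot: [-1.221, -0.0, -0.341]
ft_force: [0.5, -1.0, -1.6]
opening: 0.145
```

```bash
cat > st.py <<'E'
from h import *
A=np.radians(70.45);O=np.array([537.7,81.7,0]);RS=Ro.from_euler('z',A).as_matrix()
def st():
    s=env.state();Rt=Ro.from_euler('xyz',s['tcp_rot']).as_matrix()
    print('t',s['t'],'TCP',s['eef_pos'].round(1),'rot',s['tcp_rot'].round(4),'sampler',((s['eef_pos']-O)@RS).round(1),'F',s['ft_force'].round(1),'op',round(s['opening'],3),'j',s['joints'].round(2))
    return s,Rt
E
python3 -c "
from st import *
st()"
```

```text
t 5.1 TCP [ 446.4 -229.1   40.8] rot [-1.2209e+00 -2.0000e-04 -3.4050e-01] sampler [-323.4  -18.    40.8] F [ 0.5 -1.  -1.6] op 0.145 j [-0.77  0.66  1.99  0.5   0.71 -0.84]
```

Request:
move_arm(
  rows=[
    {"tx": -0.28, "ty": 0.514, "tz": 1.41, "rx": 0, "ry": 0, "rz": 0, "grip": 0},
    {"tx": -0.28, "ty": 0.514, "tz": 1.41, "rx": 0, "ry": 0, "rz": 0, "grip": 0},
    {"tx": -0.28, "ty": 0.514, "tz": 1.41, "rx": 0, "ry": 0, "rz": 0, "grip": 0},
    {"tx": -0.28, "ty": 0.514, "tz": 1.41, "rx": 0, "ry": 0, "rz": 0, "grip": 0},
    {"tx": -0.28, "ty": 0.514, "tz": 1.41, "rx": 0, "ry": 0, "rz": 0, "grip": 0},
    {"tx": -0.15, "ty": 0.343, "tz": 0.94, "rx": 0, "ry": 0, "rz": 0, "grip": 0},
    {"tx": 0, "ty": 0.171, "tz": 0.47, "rx": 0, "ry": 0, "rz": 0, "grip": 0},
    {"tx": 0, "ty": 0, "tz": 0, "rx": 0, "ry": 0, "rz": 0, "grip": 0},
  ],
)

```text
t: 5.77
eef_pos: [461.8, -139.6, 40.8]
tcp_rot: [-1.221, 0.0, -0.339]
ft_force: [-0.9, 0.4, -2.6]
opening: 0.147
```

Run:
```python
from st import *
st()
S=cam("top")
p,d=env.read_camera("top");cv2.imwrite("pics/top3.png",cv2.resize(p[100:300,150:450],None,fx=2.6,fy=2.6))
p,d=env.read_camera("scene");cv2.imwrite("pics/scene3.png",p)
p,d=env.read_camera("wrist");cv2.imwrite("pics/wrist3.png",p)
```

```text
t 5.7667 TCP [ 461.8 -139.6   40.8] rot [-1.2205e+00  2.0000e-04 -3.3940e-01] sampler [-233.9   -2.5   40.8] F [-0.9  0.4 -2.6] op 0.147 j [-0.61  0.63  2.07  0.6   0.62 -0.8 ]
```

View pics/top3.png

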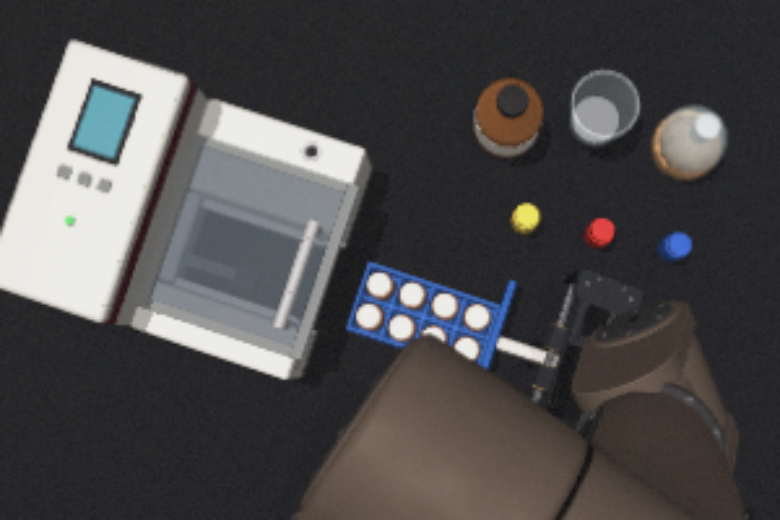

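View pics/scene3.png

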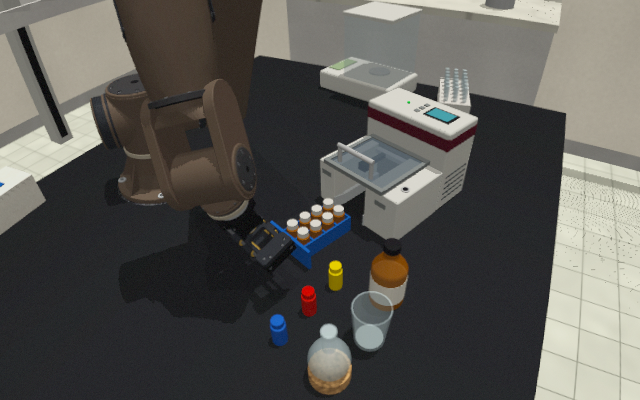

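View pics/wrist3.png

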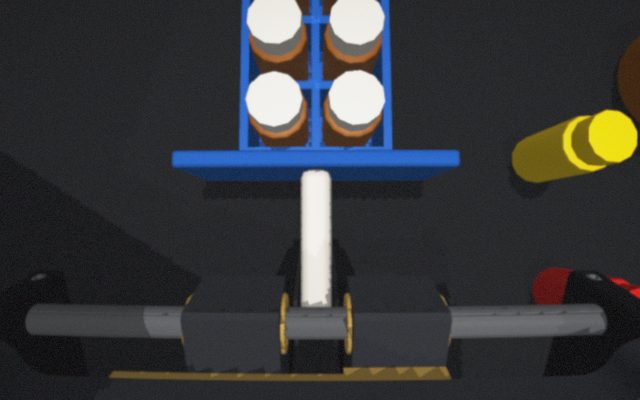

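```bash
cat >> st.py <<'E'
def tray(n="scene"):
    C=cam(n);p,d=env.read_camera(n);P=cloud(C,d);hsv=cv2.cvtColor(p,cv2.COLOR_BGR2HSV)
    L=(P-O)@RS
    m=((hsv[...,1]<70)&(hsv[...,2]>120)&(L[...,2]>57)&(L[...,2]<75)&(L[...,0]<5)&(abs(L[...,1])<80)).astype(np.uint8)
    k,l,s,ce=cv2.connectedComponentsWithStats(m);o=[]
    for i in range(1,k):
        if s[i,4]>40: w=(onz(C,[ce[i]],65)[0]-O)@RS; o.append(w); print(s[i],w.round(1))
    return p,np.array(o)
E
python3 - <<'E'
from st import *
st();p,o=tray();print(o.mean(0))
E
```

```text
t 5.9167 TCP [ 461.7 -141.    40.7] rot [-1.2207e+00 -1.0000e-04 -3.4080e-01] sampler [-235.3   -2.9   40.7] F [ 0.   0.4 -2.3] op 0.144 j [-0.61  0.63  2.07  0.6   0.62 -0.8 ]
[323 199  10   9  70] [-55.4  10.3  65. ]
[311 205  11  10  77] [-89.8  10.9  65. ]
[333 205  11  10  75] [-55.7 -23.3  65. ]
[299 212  11  10  80] [-124.2   11.    65. ]
[322 213  11   9  83] [-90.3 -25.   65. ]
[287 220  11   9  85] [-160.    10.2   65. ]
[310 220  11  10  87] [-124.8  -24.4   65. ]
[297 227  11  11  89] [-159.7  -23.9   65. ]
[-107.49615832   -6.77653564   65.        ]
```

Run:
```python
from st import *
p=cv2.imread("pics/scene3.png");C=cam("scene")
s=env.state();x,y,_=((s['eef_pos']-O)@RS)
x0,x1,y0,y1,k=265,395,140,270,6
im=cv2.resize(p[y0:y1,x0:x1],None,fx=k,fy=k,interpolation=cv2.INTER_CUBIC)[:600]
def dr(pts,c):
    q=proj(C,O+np.array(pts,float)@RS.T)
    for u,v in q: cv2.drawMarker(im,(int((u-x0+.5)*k),int((v-y0+.5)*k)),c,cv2.MARKER_CROSS,14,1)
ox=x+130.1
dr([[ox+72,y+37,40],[ox+72,y-37,40],[ox+72,y-37,0],[ox-72,y-65,54],[ox-72,y+65,54],[ox-80,y-65,0]],(0,0,255))
dr([[0,48,0],[0,-48,0],[0,-48,30],[0,48,30]],(0,255,0))
cv2.imwrite("pics/ov3.png",im)
```

```text
(no output)
```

View pics/ov3.png

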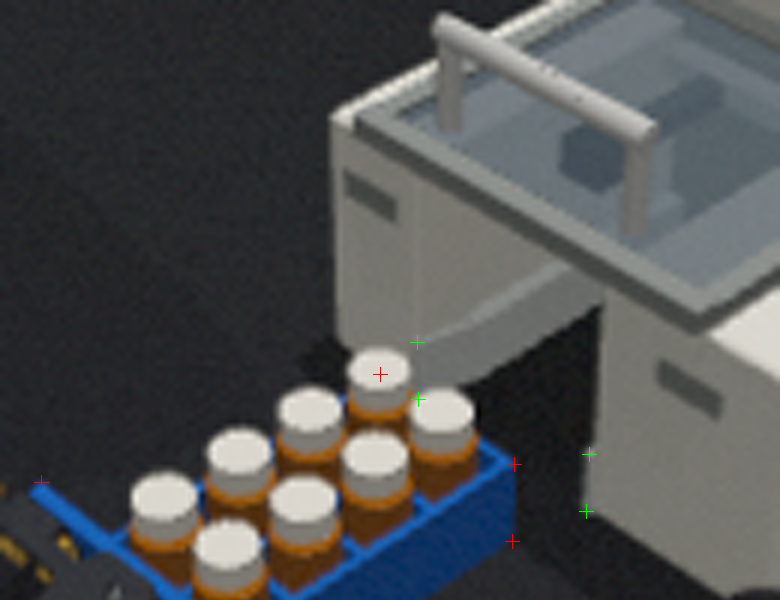

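Request:
move_arm(
  rows=[
    {"tx": -0.12, "ty": 0.171, "tz": 0.47, "rx": 0, "ry": 0, "rz": 0, "grip": 0},
    {"tx": -0.12, "ty": 0.343, "tz": 0.94, "rx": 0, "ry": 0, "rz": 0, "grip": 0},
    {"tx": 0, "ty": 0.343, "tz": 0.94, "rx": 0, "ry": 0, "rz": 0, "grip": 0},
    {"tx": 0, "ty": 0.343, "tz": 0.94, "rx": 0, "ry": 0, "rz": 0, "grip": 0},
    {"tx": 0, "ty": 0.343, "tz": 0.94, "rx": 0, "ry": 0, "rz": 0, "grip": 0},
    {"tx": 0, "ty": 0.171, "tz": 0.47, "rx": 0, "ry": 0, "rz": 0, "grip": 0},
    {"tx": 0, "ty": 0, "tz": 0, "rx": 0, "ry": 0, "rz": 0, "grip": 0},
    {"tx": 0, "ty": 0, "tz": 0, "rx": 0, "ry": 0, "rz": 0, "grip": 0},
  ],
)

```text
t: 6.63
eef_pos: [476.2, -92.3, 40.8]
tcp_rot: [-1.221, -0.0, -0.34]
ft_force: [0.2, 1.1, -2.1]
opening: 0.148
```

Run:
```python
from st import *
st()
p,d=env.read_camera("scene");cv2.imwrite("pics/scene4.png",cv2.resize(p[120:270,250:450],None,fx=4,fy=4))
p,d=env.read_camera("wrist");cv2.imwrite("pics/wrist4.png",p)
```

```text
t 6.6333 TCP [476.2 -92.3  40.8] rot [-1.2206 -0.     -0.3397] sampler [-184.5   -0.3   40.8] F [ 0.2  1.1 -2.1] op 0.148 j [-0.51  0.63  2.09  0.66  0.59 -0.75]
```

View pics/scene4.png

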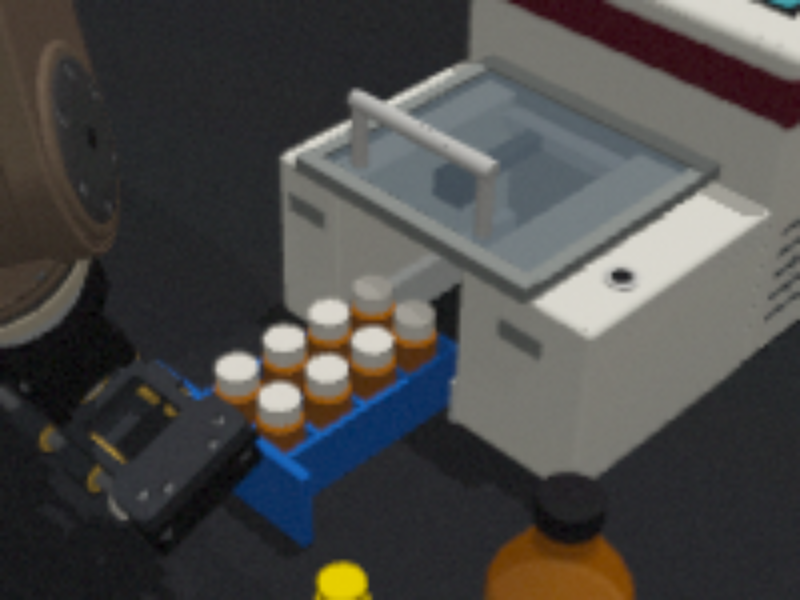

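View pics/wrist4.png

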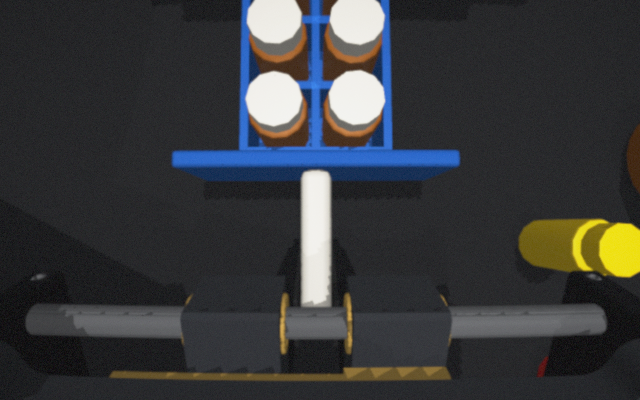

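The nose is about 17 mm inside the mouth, centred, with no force. Going on in short pushes while watching the force.

Request:
move_arm(
  rows=[
    {"tx": 0, "ty": 0.171, "tz": 0.47, "rx": 0, "ry": 0, "rz": 0, "grip": 0},
    {"tx": 0, "ty": 0.274, "tz": 0.75, "rx": 0, "ry": 0, "rz": 0, "grip": 0},
    {"tx": 0, "ty": 0.274, "tz": 0.75, "rx": 0, "ry": 0, "rz": 0, "grip": 0},
    {"tx": 0, "ty": 0.274, "tz": 0.75, "rx": 0, "ry": 0, "rz": 0, "grip": 0},
    {"tx": 0, "ty": 0.171, "tz": 0.47, "rx": 0, "ry": 0, "rz": 0, "grip": 0},
  ],
)

```text
t: 7.15
eef_pos: [487.8, -59.8, 40.8]
tcp_rot: [-1.221, -0.0, -0.34]
ft_force: [-0.2, -0.7, -2.0]
opening: 0.147
```

```bash
python3 -c "
from st import *
s,R=st();print((s['ft_force'])@RS,s['moment'])"
```

```text
t 7.15 TCP [487.8 -59.8  40.8] rot [-1.2208e+00 -2.0000e-04 -3.4030e-01] sampler [-150.    -0.3   40.8] F [-0.2 -0.7 -2. ] op 0.147 j [-0.44  0.63  2.09  0.69  0.57 -0.71]
[-0.74252752 -0.08692117 -2.01443464] [-0.48471919  0.10118655 -0.04485985]
```

Request:
move_arm(
  rows=[
    {"tx": 0, "ty": 0.171, "tz": 0.47, "rx": 0, "ry": 0, "rz": 0, "grip": 0},
    {"tx": 0, "ty": 0.274, "tz": 0.75, "rx": 0, "ry": 0, "rz": 0, "grip": 0},
    {"tx": 0, "ty": 0.274, "tz": 0.75, "rx": 0, "ry": 0, "rz": 0, "grip": 0},
    {"tx": 0, "ty": 0.274, "tz": 0.75, "rx": 0, "ry": 0, "rz": 0, "grip": 0},
    {"tx": 0, "ty": 0.274, "tz": 0.75, "rx": 0, "ry": 0, "rz": 0, "grip": 0},
    {"tx": 0, "ty": 0.274, "tz": 0.75, "rx": 0, "ry": 0, "rz": 0, "grip": 0},
    {"tx": 0, "ty": 0.274, "tz": 0.75, "rx": 0, "ry": 0, "rz": 0, "grip": 0},
    {"tx": 0, "ty": 0.274, "tz": 0.75, "rx": 0, "ry": 0, "rz": 0, "grip": 0},
    {"tx": 0, "ty": 0.171, "tz": 0.47, "rx": 0, "ry": 0, "rz": 0, "grip": 0},
  ],
)

```text
t: 7.9
eef_pos: [509.8, 2.2, 40.8]
tcp_rot: [-1.221, -0.0, -0.34]
ft_force: [-0.5, -1.8, -1.5]
opening: 0.143
```

Run:
```python
from st import *
s,R=st();print((s['ft_force'])@RS)
p,d=env.read_camera("scene");cv2.imwrite("pics/scene5.png",cv2.resize(p[120:270,250:450],None,fx=4,fy=4))
p,d=env.read_camera("wrist");cv2.imwrite("pics/wrist5.png",p)
```

```text
t 7.9 TCP [509.8   2.2  40.8] rot [-1.2208e+00 -2.0000e-04 -3.4040e-01] sampler [-84.2  -0.3  40.8] F [-0.5 -1.8 -1.5] op 0.143 j [-0.3   0.64  2.07  0.73  0.54 -0.61]
[-1.8317912  -0.17193054 -1.48606533]
```

View pics/scene5.png

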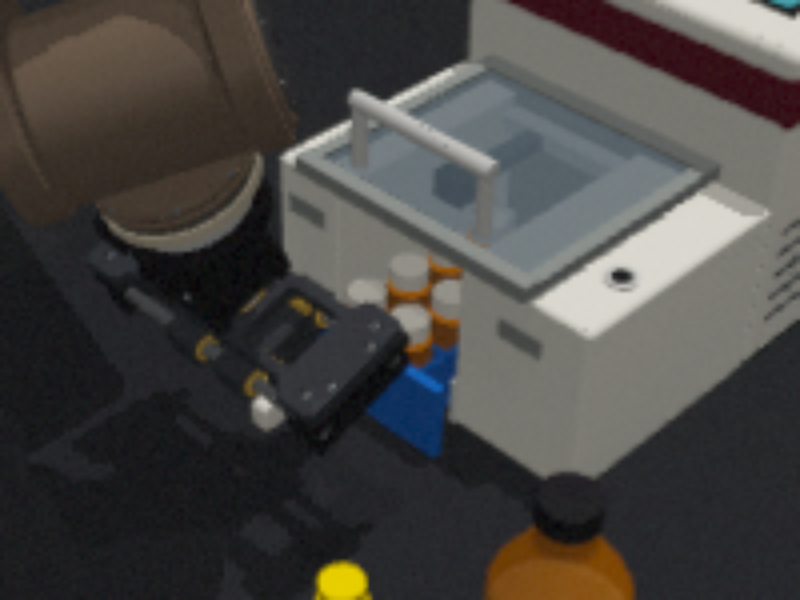

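View pics/wrist5.png

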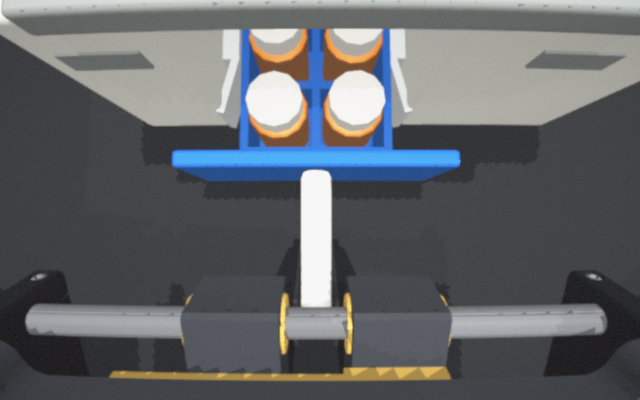

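Run:
```python
from st import *
for n in("top","scene"):
    p,d=env.read_camera(n);C=cam(n);L=(cloud(C,d)-O)@RS
    hsv=cv2.cvtColor(p,cv2.COLOR_BGR2HSV)
    if n=="top": cv2.imwrite("pics/top5.png",cv2.resize(p[100:300,150:450],None,fx=2.6,fy=2.6))
    m=(d>0)&(L[...,0]>-60)&(L[...,0]<30)&(L[...,1]>15)&(L[...,1]<250)&(hsv[...,2]<110)&(L[...,2]>60)
    for z0,z1 in((60,130),(130,185),(185,400)):
        q=L[m&(L[...,2]>=z0)&(L[...,2]<z1)]
        print(n,z0,len(q), q[:,0].max() if len(q) else None, q[q[:,0].argsort()[-3:]].round(0).tolist() if len(q) else None)
```

```text
top 60 38 23.44721457239575 [[16.0, 101.0, 110.0], [17.0, 37.0, 128.0], [23.0, 100.0, 116.0]]
top 130 14 15.468116342130003 [[13.0, 46.0, 132.0], [15.0, 45.0, 144.0], [15.0, 53.0, 138.0]]
top 185 0 None None
scene 60 158 29.418225309177913 [[28.0, 66.0, 127.0], [29.0, 68.0, 129.0], [29.0, 48.0, 83.0]]
scene 130 63 20.435545641906902 [[19.0, 45.0, 151.0], [20.0, 45.0, 145.0], [20.0, 46.0, 147.0]]
scene 185 0 None None
```

View pics/top5.png

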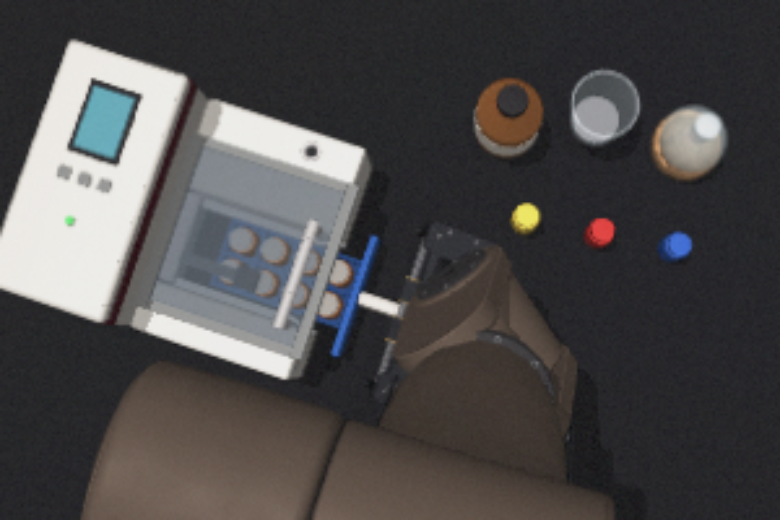

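Run:
```python
from st import *
p,d=env.read_camera("scene");C=cam("scene");L=(cloud(C,d)-O)@RS
v,u=np.mgrid[0:400,0:640]
hsv=cv2.cvtColor(p,cv2.COLOR_BGR2HSV)
m=(d>0)&(u<330)&(v<190)&(L[...,2]>60)&(L[...,0]>-200)&(hsv[...,0]<20)&(hsv[...,1]>50)
q=L[m];
for a,b in((-200,-100),(-100,-50),(-50,0),(0,50),(50,300)):
    r=q[(q[:,0]>=a)&(q[:,0]<b)]
    if len(r): print(a,len(r),"ymin",np.percentile(r[:,1],2).round(),"zmin",np.percentile(r[:,2],2).round(), "near",r[np.argmin(np.hypot(np.clip(r[:,1]-100,0,None),np.clip(r[:,2]-127,0,None)))].round())
```

```text
-200 8722 ymin -66.0 zmin 160.0 near [-114.  -14.  148.]
-100 246 ymin 322.0 zmin 140.0 near [-100.   30.  360.]
-50 3 ymin 370.0 zmin 140.0 near [-23. 367. 238.]
```

The rest of the arm is well clear. Making the final approach.

Request:
move_arm(
  rows=[
    {"tx": 0, "ty": 0.171, "tz": 0.47, "rx": 0, "ry": 0, "rz": 0, "grip": 0},
    {"tx": 0, "ty": 0.205, "tz": 0.56, "rx": 0, "ry": 0, "rz": 0, "grip": 0},
    {"tx": 0, "ty": 0.171, "tz": 0.47, "rx": 0, "ry": 0, "rz": 0, "grip": 0},
    {"tx": 0, "ty": 0.103, "tz": 0.28, "rx": 0, "ry": 0, "rz": 0, "grip": 0},
    {"tx": 0, "ty": 0.068, "tz": 0.19, "rx": 0, "ry": 0, "rz": 0, "grip": 0},
    {"tx": 0, "ty": 0.051, "tz": 0.14, "rx": 0, "ry": 0, "rz": 0, "grip": 0},
  ],
)

```text
t: 8.65
eef_pos: [517.1, 22.7, 40.8]
tcp_rot: [-1.221, -0.0, -0.341]
ft_force: [0.1, -1.9, -2.0]
opening: 0.147
```

Request:
move_arm(
  rows=[
    {"tx": 0, "ty": 0.051, "tz": 0.14, "rx": 0, "ry": 0, "rz": 0, "grip": 0},
    {"tx": 0, "ty": 0, "tz": 0, "rx": 0, "ry": 0, "rz": 0, "grip": 0},
  ],
)

```text
t: 8.82
eef_pos: [517.6, 24.1, 40.8]
tcp_rot: [-1.221, -0.0, -0.341]
ft_force: [1.0, 1.2, -1.6]
opening: 0.147
```

Run:
```python
from st import *
s,R=st();print((s['ft_force'])@RS)
p,d=env.read_camera("wrist");cv2.imwrite("pics/wrist6.png",p)
```

```text
t 8.8167 TCP [517.6  24.1  40.8] rot [-1.2207e+00 -1.0000e-04 -3.4060e-01] sampler [-61.   -0.3  40.8] F [ 1.   1.2 -1.6] op 0.147 j [-0.25  0.64  2.06  0.74  0.53 -0.57]
[ 1.4852781  -0.57987491 -1.58454669]
```

View pics/wrist6.png

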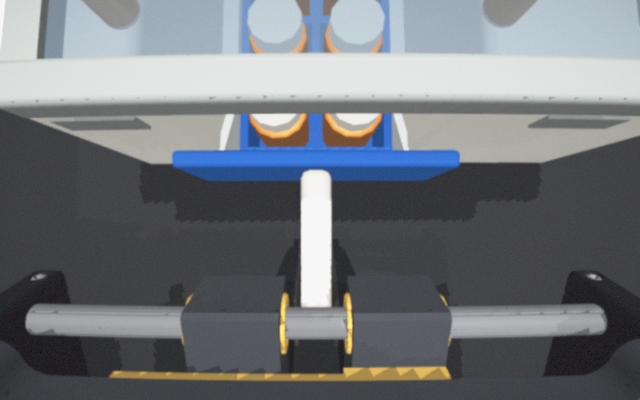

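Nearly home, with a gap still showing. Creeping 2 mm a row until force builds up.

Request:
move_arm(
  rows=[
    {"tx": 0, "ty": 0.068, "tz": 0.19, "rx": 0, "ry": 0, "rz": 0, "grip": 0},
    {"tx": 0, "ty": 0.034, "tz": 0.09, "rx": 0, "ry": 0, "rz": 0, "grip": 0},
    {"tx": 0, "ty": 0, "tz": 0, "rx": 0, "ry": 0, "rz": 0, "grip": 0},
  ],
)

```text
t: 9.12
eef_pos: [518.5, 25.8, 40.7]
tcp_rot: [-1.222, -0.001, -0.341]
ft_force: [-3.7, -9.7, 0.7]
opening: 0.145
```

Request:
move_arm(
  rows=[
    {"tx": 0, "ty": 0.034, "tz": 0.09, "rx": 0, "ry": 0, "rz": 0, "grip": 0},
    {"tx": 0, "ty": 0, "tz": 0, "rx": 0, "ry": 0, "rz": 0, "grip": 0},
  ],
)

```text
t: 9.28
eef_pos: [518.5, 25.9, 40.7]
tcp_rot: [-1.223, -0.002, -0.341]
ft_force: [-8.6, -18.2, 3.6]
opening: 0.144
```

Request:
move_arm(
  rows=[
    {"tx": 0, "ty": 0.034, "tz": 0.09, "rx": 0, "ry": 0, "rz": 0, "grip": 0},
    {"tx": 0, "ty": 0, "tz": 0, "rx": 0, "ry": 0, "rz": 0, "grip": 0},
  ],
)

```text
t: 9.45
eef_pos: [518.7, 26.3, 40.7]
tcp_rot: [-1.224, -0.002, -0.341]
ft_force: [-12.2, -25.0, 6.7]
opening: 0.145
```

Run:
```python
from st import *
s,R=st();print((s['ft_force'])@RS)
p,d=env.read_camera("wrist");cv2.imwrite("pics/wrist7.png",p)
```

```text
t 9.45 TCP [518.7  26.3  40.7] rot [-1.2239 -0.0021 -0.3412] sampler [-58.6  -0.6  40.7] F [-12.2 -25.    6.7] op 0.145 j [-0.25  0.64  2.06  0.73  0.53 -0.56]
[-27.63350234   3.11340454   6.6657154 ]
```

View pics/wrist7.png

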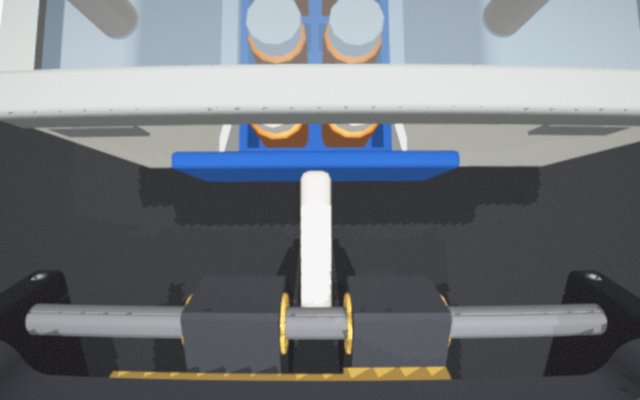

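The flange lies parallel to the pod fronts, force is 28 N, and TCP x is -58.6 (nominal -58.1). Home. Releasing and retreating along the tool axis.

Request:
move_arm(
  rows=[
    {"tx": 0, "ty": 0, "tz": 0, "rx": 0, "ry": 0, "rz": 0, "grip": 30},
    {"tx": 0, "ty": 0, "tz": 0, "rx": 0, "ry": 0, "rz": 0, "grip": 60},
    {"tx": 0, "ty": 0, "tz": 0, "rx": 0, "ry": 0, "rz": 0, "grip": 60},
    {"tx": 0, "ty": 0, "tz": 0, "rx": 0, "ry": 0, "rz": 0, "grip": 60},
    {"tx": 0, "ty": 0, "tz": 0, "rx": 0, "ry": 0, "rz": 0, "grip": 60},
    {"tx": 0, "ty": 0, "tz": 0, "rx": 0, "ry": 0, "rz": 0, "grip": 60},
    {"tx": 0, "ty": 0, "tz": 0, "rx": 0, "ry": 0, "rz": 0, "grip": 60},
    {"tx": 0, "ty": 0, "tz": 0, "rx": 0, "ry": 0, "rz": 0, "grip": 60},
  ],
)

```text
t: 10.17
eef_pos: [519.2, 28.5, 40.7]
tcp_rot: [-1.221, -0.0, -0.341]
ft_force: [0.4, -0.4, -0.8]
opening: 0.592
```

Request:
move_arm(
  rows=[
    {"tx": 0, "ty": -0.5, "tz": 0, "rx": 0, "ry": 0, "rz": 0, "grip": 60},
    {"tx": 0, "ty": -1.0, "tz": 0, "rx": 0, "ry": 0, "rz": 0, "grip": 60},
    {"tx": 0, "ty": -2.0, "tz": 0, "rx": 0, "ry": 0, "rz": 0, "grip": 60},
    {"tx": 0, "ty": -3.0, "tz": 0, "rx": 0, "ry": 0, "rz": 0, "grip": 70},
    {"tx": 0, "ty": -3.0, "tz": 0, "rx": 0, "ry": 0, "rz": 0, "grip": 70},
    {"tx": 0, "ty": -3.0, "tz": 0, "rx": 0, "ry": 0, "rz": 0, "grip": 70},
    {"tx": 0, "ty": -3.0, "tz": 0, "rx": 0, "ry": 0, "rz": 0, "grip": 70},
    {"tx": 0, "ty": -3.0, "tz": 0, "rx": 0, "ry": 0, "rz": 0, "grip": 70},
    {"tx": 0, "ty": -2.0, "tz": 0, "rx": 0, "ry": 0, "rz": 0, "grip": 70},
    {"tx": 0, "ty": 0, "tz": 0, "rx": 0, "ry": 0, "rz": 0, "grip": 70},
  ],
)

```text
t: 11.0
eef_pos: [496.1, -39.4, 237.6]
tcp_rot: [-1.222, -0.007, -0.342]
ft_force: [0.3, 0.3, -0.1]
opening: 0.697
```

Run:
```python
from st import *
st()
p,d=env.read_camera("scene");cv2.imwrite("pics/scene8.png",cv2.resize(p[120:270,250:450],None,fx=4,fy=4))
```

```text
t 11.0 TCP [496.1 -39.4 237.6] rot [-1.2221 -0.0067 -0.3424] sampler [-128.1   -1.3  237.6] F [ 0.3  0.3 -0.1] op 0.697 j [-0.39  0.3   1.92  0.42  0.98 -0.3 ]
```

View pics/scene8.png

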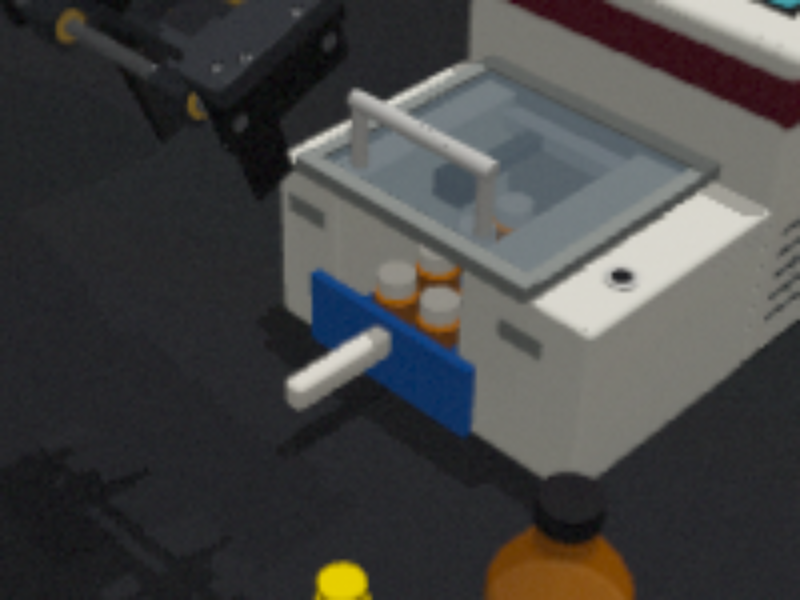

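The tray is home with its flange on both pod fronts and the vials standing. Next: level the tool and turn it 90° for the bow handle.

Request:
move_arm(
  rows=[
    {"tx": 0, "ty": 0, "tz": 0, "rx": -0.117, "ry": 0, "rz": 0, "grip": 100},
    {"tx": 0, "ty": 0, "tz": 0, "rx": -0.117, "ry": 0, "rz": 0, "grip": 100},
    {"tx": 0, "ty": 0, "tz": 0, "rx": -0.116, "ry": 0, "rz": 0, "grip": 100},
    {"tx": 0, "ty": 0, "tz": 0, "rx": 0, "ry": -0.12, "rz": 0, "grip": 100},
    {"tx": 0, "ty": 0, "tz": 0, "rx": 0, "ry": -0.12, "rz": 0, "grip": 100},
    {"tx": 0, "ty": 0, "tz": 0, "rx": 0, "ry": -0.12, "rz": 0, "grip": 100},
    {"tx": 0, "ty": 0, "tz": 0, "rx": 0, "ry": -0.12, "rz": 0, "grip": 100},
    {"tx": 0, "ty": 0, "tz": 0, "rx": 0, "ry": -0.12, "rz": 0, "grip": 100},
    {"tx": 0, "ty": 0, "tz": 0, "rx": 0, "ry": -0.12, "rz": 0, "grip": 100},
    {"tx": 0, "ty": 0, "tz": 0, "rx": 0, "ry": -0.12, "rz": 0, "grip": 100},
  ],
)

```text
t: 11.88
eef_pos: [495.1, -37.6, 232.4]
tcp_rot: [-1.57, 0.001, 0.505]
ft_force: [1.2, -0.3, -0.1]
opening: 0.999
```

Request:
move_arm(
  rows=[
    {"tx": 0, "ty": 0, "tz": 0, "rx": 0, "ry": -0.12, "rz": 0, "grip": 100},
    {"tx": 0, "ty": 0, "tz": 0, "rx": 0, "ry": -0.12, "rz": 0, "grip": 100},
    {"tx": 0, "ty": 0, "tz": 0, "rx": 0, "ry": -0.12, "rz": 0, "grip": 100},
    {"tx": 0, "ty": 0, "tz": 0, "rx": 0, "ry": -0.12, "rz": 0, "grip": 100},
    {"tx": 0, "ty": 0, "tz": 0, "rx": 0, "ry": -0.12, "rz": 0, "grip": 100},
    {"tx": 0, "ty": 0, "tz": 0, "rx": 0, "ry": -0.12, "rz": 0, "grip": 100},
    {"tx": 0, "ty": 0, "tz": 0, "rx": 0, "ry": 0, "rz": 0, "grip": 100},
  ],
)

```text
t: 12.47
eef_pos: [495.1, -37.6, 232.5]
tcp_rot: [-1.57, 0.001, 1.225]
ft_force: [0.4, -0.5, -0.8]
opening: 1.002
```

```bash
python3 -c "
from st import *
st()"
```

```text
t 12.4667 TCP [495.1 -37.6 232.5] rot [-1.5696e+00  6.0000e-04  1.2248e+00] sampler [-1.267e+02  2.000e-01  2.325e+02] F [ 0.4 -0.5 -0.8] op 1.002 j [-0.21  0.31  1.87 -0.    0.96 -1.43]
```

Request:
move_arm(
  rows=[
    {"tx": 1.0, "ty": 0, "tz": 0, "rx": 0, "ry": -0.005, "rz": 0, "grip": 100},
    {"tx": 2.2, "ty": 0, "tz": 0, "rx": 0, "ry": 0, "rz": 0, "grip": 100},
    {"tx": 2.6, "ty": 0, "tz": 0, "rx": 0, "ry": 0, "rz": 0, "grip": 100},
    {"tx": 2.6, "ty": 0, "tz": 0, "rx": 0, "ry": 0, "rz": 0, "grip": 100},
    {"tx": 2.6, "ty": 0, "tz": 0, "rx": 0, "ry": 0, "rz": 0, "grip": 100},
    {"tx": 2.0, "ty": 0, "tz": 0, "rx": 0, "ry": 0, "rz": 0, "grip": 100},
    {"tx": 1.4, "ty": 0, "tz": 0, "rx": 0, "ry": 0, "rz": 0, "grip": 100},
    {"tx": 0, "ty": 0, "tz": 0, "rx": 0, "ry": 0, "rz": 0, "grip": 100},
    {"tx": 0, "ty": 0, "tz": 0, "rx": 0, "ry": 0, "rz": 0, "grip": 100},
  ],
)

```text
t: 13.22
eef_pos: [544.4, 98.2, 232.9]
tcp_rot: [-1.57, 0.001, 1.224]
ft_force: [0.4, 0.7, -0.7]
opening: 1.002
```

Run:
```python
from st import *
s,R=st()
c=env.calibration("wrist");p,d=env.read_camera("wrist");C=cam("wrist",c)
q=proj(C,np.vstack([s['eef_pos'],O+np.array([[18,0,175.],[18,43,169],[18,-43,169]])@RS.T]));print(q)
for u,v in q: cv2.drawMarker(p,(int(u),int(v)),(0,0,255),0,12,1)
cv2.imwrite("pics/wrist9.png",p)
```

```text
t 13.2167 TCP [544.4  98.2 232.9] rot [-1.5704e+00  6.0000e-04  1.2237e+00] sampler [ 17.7  -0.8 232.9] F [ 0.4  0.7 -0.7] op 1.002 j [ 0.06  0.39  1.74 -0.    1.01 -1.16]
[[315.44314858 277.72268797]
 [315.92828115 231.46577805]
 [315.45468317 161.50341919]
 [316.34474076 287.58663408]]
```

View pics/wrist9.png

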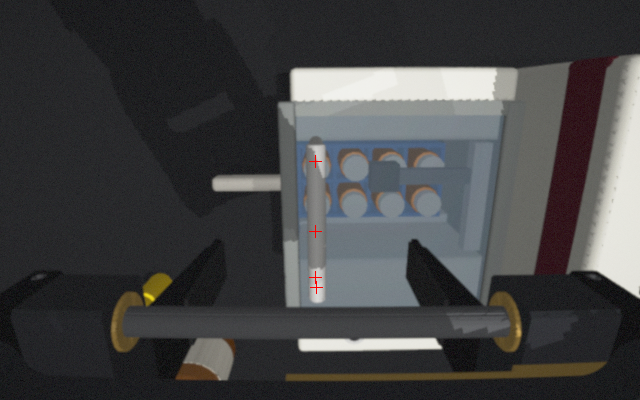

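The bar spans (317,140)-(317,302), in line with the jaw centre at column 316. All eight vials are standing. Descending 64 mm and gripping.

Request:
move_arm(
  rows=[
    {"tx": 0, "ty": 1.0, "tz": 0, "rx": 0, "ry": 0, "rz": 0, "grip": 100},
    {"tx": 0, "ty": 1.8, "tz": 0, "rx": 0, "ry": 0, "rz": 0, "grip": 100},
    {"tx": 0, "ty": 1.8, "tz": 0, "rx": 0, "ry": 0, "rz": 0, "grip": 100},
    {"tx": 0, "ty": 1.2, "tz": 0, "rx": 0, "ry": 0, "rz": 0, "grip": 60},
    {"tx": 0, "ty": 0.55, "tz": 0, "rx": 0, "ry": 0, "rz": 0, "grip": 40},
    {"tx": 0, "ty": 0, "tz": 0, "rx": 0, "ry": 0, "rz": 0, "grip": 40},
    {"tx": 0, "ty": 0, "tz": 0, "rx": 0, "ry": 0, "rz": 0, "grip": 30},
    {"tx": 0, "ty": 0, "tz": 0, "rx": 0, "ry": 0, "rz": 0, "grip": 0},
    {"tx": 0, "ty": 0, "tz": 0, "rx": 0, "ry": 0, "rz": 0, "grip": 0},
    {"tx": 0, "ty": 0, "tz": 0, "rx": 0, "ry": 0, "rz": 0, "grip": 0},
  ],
)

```text
t: 14.1
eef_pos: [544.8, 97.6, 170.5]
tcp_rot: [-1.572, -0.0, 1.224]
ft_force: [-0.6, 0.5, -0.2]
opening: 0.566
```

Request:
move_arm(
  rows=[
    {"tx": 0, "ty": 0, "tz": 0, "rx": 0, "ry": 0, "rz": 0, "grip": 0},
    {"tx": 0, "ty": 0, "tz": 0, "rx": 0, "ry": 0, "rz": 0, "grip": 0},
    {"tx": 0, "ty": 0, "tz": 0, "rx": 0, "ry": 0, "rz": 0, "grip": 0},
    {"tx": 0, "ty": 0, "tz": 0, "rx": 0, "ry": 0, "rz": 0, "grip": 0},
    {"tx": 0, "ty": 0, "tz": 0, "rx": 0, "ry": 0, "rz": 0, "grip": 0},
    {"tx": 0, "ty": 0, "tz": 0, "rx": 0, "ry": 0, "rz": 0, "grip": 0},
    {"tx": 0, "ty": 0, "tz": 0, "rx": 0, "ry": 0, "rz": 0, "grip": 0},
    {"tx": 0, "ty": 0, "tz": 0, "rx": 0, "ry": 0, "rz": 0, "grip": 0},
    {"tx": 0, "ty": 0, "tz": 0, "rx": 0, "ry": 0, "rz": 0, "grip": 0},
    {"tx": 0, "ty": 0, "tz": 0, "rx": 0, "ry": 0, "rz": 0, "grip": 0},
  ],
)

```text
t: 14.93
eef_pos: [544.9, 98.2, 169.8]
tcp_rot: [-1.571, -0.001, 1.224]
ft_force: [0.9, 5.6, -0.7]
opening: 0.122
```

Run:
```python
from st import *
s,R=st()
p,d=env.read_camera("wrist");cv2.imwrite("pics/wrist10.png",p)
h=np.array([168,124.]);r0=np.array([-150,45.])
for a in np.arange(0,61,5):
    t=-np.radians(a);c,sn=np.cos(t),np.sin(t)
    print(a,(h+np.array([c*r0[0]-sn*r0[1],sn*r0[0]+c*r0[1]])).round(1))
```

```text
t 14.9333 TCP [544.9  98.2 169.8] rot [-1.5714e+00 -1.0000e-03  1.2241e+00] sampler [ 18.   -1.3 169.8] F [ 0.9  5.6 -0.7] op 0.122 j [ 0.06  0.47  1.81  0.    0.87 -1.17]
0 [ 18. 169.]
5 [ 22.5 181.9]
10 [ 28.1 194.4]
15 [ 34.8 206.3]
20 [ 42.4 217.6]
25 [ 51.1 228.2]
30 [ 60.6 238. ]
35 [ 70.9 246.9]
40 [ 82.  254.9]
45 [ 93.8 261.9]
50 [106.1 267.8]
55 [118.8 272.7]
60 [132.  276.4]
```

View pics/wrist10.png

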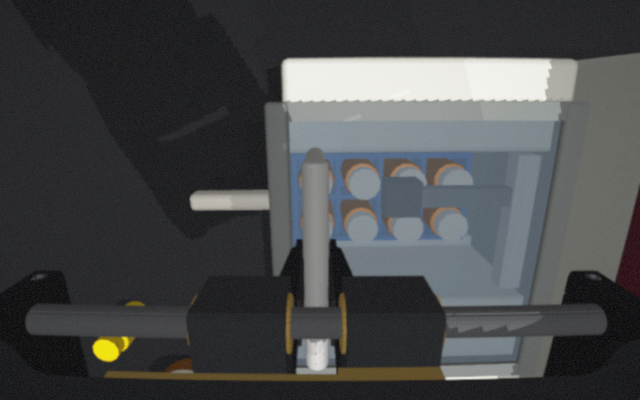

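The bar is gripped (opening 0.122 ≈ 11.6 mm, for a 12 mm bar). Lifting along the arc at 2.5° a row.

Request:
move_arm(
  rows=[
    {"tx": 0.21, "ty": -0.65, "tz": 0, "rx": 0, "ry": 0, "rz": 0, "grip": 0},
    {"tx": 0.24, "ty": -0.64, "tz": 0, "rx": 0, "ry": 0, "rz": 0, "grip": 0},
    {"tx": 0.27, "ty": -0.63, "tz": 0, "rx": 0, "ry": 0, "rz": 0, "grip": 0},
    {"tx": 0.29, "ty": -0.62, "tz": 0, "rx": 0, "ry": 0, "rz": 0, "grip": 0},
    {"tx": 0.32, "ty": -0.6, "tz": 0, "rx": 0, "ry": 0, "rz": 0, "grip": 0},
    {"tx": 0.35, "ty": -0.59, "tz": 0, "rx": 0, "ry": 0, "rz": 0, "grip": 0},
  ],
)

```text
t: 15.48
eef_pos: [550.2, 113.5, 207.6]
tcp_rot: [-1.571, 0.001, 1.224]
ft_force: [0.8, 0.7, -5.3]
opening: 0.121
```

```bash
python3 -c "
from st import *
s,R=st();print(s['ft_force']@RS,s['moment']@RS)"
```

```text
t 15.4833 TCP [550.2 113.5 207.6] rot [-1.5707e+00  6.0000e-04  1.2242e+00] sampler [ 34.2  -1.2 207.6] F [ 0.8  0.7 -5.3] op 0.121 j [ 0.09  0.43  1.75 -0.    0.97 -1.14]
[ 0.9736342  -0.51108091 -5.34608606] [-0.20821333 -0.08205668  0.13181555]
```

Fz of -5 N matches the cover's weight, so it is lifting. Continuing through 15° to 40°.

Request:
move_arm(
  rows=[
    {"tx": 0.37, "ty": -0.57, "tz": 0, "rx": 0, "ry": 0, "rz": 0, "grip": 0},
    {"tx": 0.39, "ty": -0.56, "tz": 0, "rx": 0, "ry": 0, "rz": 0, "grip": 0},
    {"tx": 0.42, "ty": -0.54, "tz": 0, "rx": 0, "ry": 0, "rz": 0, "grip": 0},
    {"tx": 0.45, "ty": -0.52, "tz": 0, "rx": 0, "ry": 0, "rz": 0, "grip": 0},
    {"tx": 0.46, "ty": -0.5, "tz": 0, "rx": 0, "ry": 0, "rz": 0, "grip": 0},
    {"tx": 0.49, "ty": -0.48, "tz": 0, "rx": 0, "ry": 0, "rz": 0, "grip": 0},
    {"tx": 0.51, "ty": -0.46, "tz": 0, "rx": 0, "ry": 0, "rz": 0, "grip": 0},
    {"tx": 0.52, "ty": -0.43, "tz": 0, "rx": 0, "ry": 0, "rz": 0, "grip": 0},
    {"tx": 0.55, "ty": -0.41, "tz": 0, "rx": 0, "ry": 0, "rz": 0, "grip": 0},
    {"tx": 0.56, "ty": -0.39, "tz": 0, "rx": 0, "ry": 0, "rz": 0, "grip": 0},
  ],
)

```text
t: 16.32
eef_pos: [566.2, 156.9, 257.6]
tcp_rot: [-1.572, 0.002, 1.224]
ft_force: [-5.8, -10.0, 8.7]
opening: 0.119
```

Run:
```python
from st import *
s,R=st();print(s['ft_force']@RS,s['moment']@RS)
p,d=env.read_camera("scene");cv2.imwrite("pics/scene11.png",cv2.resize(p[40:240,250:490],None,fx=3,fy=3))
```

```text
t 16.3167 TCP [566.2 156.9 257.6] rot [-1.5723  0.0021  1.2241] sampler [ 80.4  -1.7 257.6] F [ -5.8 -10.    8.7] op 0.119 j [ 0.16  0.41  1.62 -0.    1.1  -1.06]
[-11.35647215   2.13218827   8.69400617] [0.07223046 2.01679362 0.05110314]
```

View pics/scene11.png

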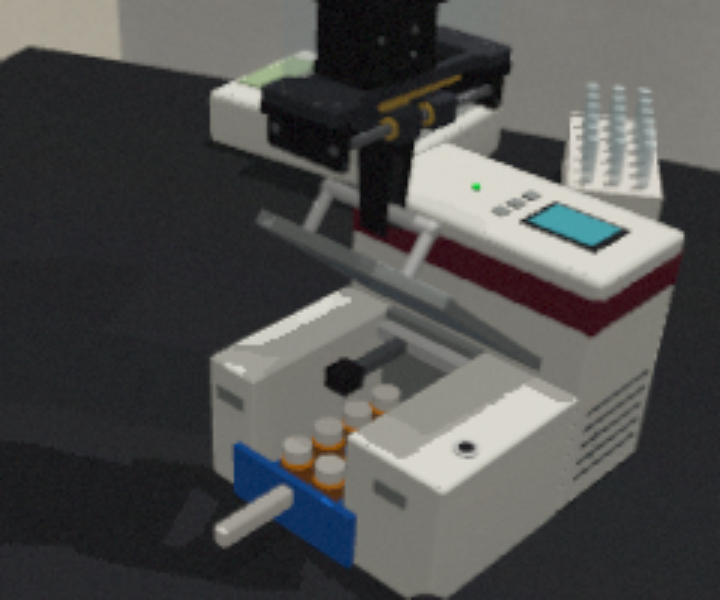

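The cover is open about 39°. The radial force is 14 N inward because the bar has rolled a few mm down the pads. I'll bring the path about 4 mm outward to relieve it.

Request:
move_arm(
  rows=[
    {"tx": 0.2, "ty": -0.4, "tz": 0, "rx": 0, "ry": 0, "rz": 0, "grip": 0},
    {"tx": 0.5, "ty": -0.42, "tz": 0, "rx": 0, "ry": 0, "rz": 0, "grip": 0},
    {"tx": 0.55, "ty": -0.32, "tz": 0, "rx": 0, "ry": 0, "rz": 0, "grip": 0},
    {"tx": 0.58, "ty": -0.3, "tz": 0, "rx": 0, "ry": 0, "rz": 0, "grip": 0},
    {"tx": 0.58, "ty": -0.28, "tz": 0, "rx": 0, "ry": 0, "rz": 0, "grip": 0},
    {"tx": 0, "ty": 0, "tz": 0, "rx": 0, "ry": 0, "rz": 0, "grip": 0},
  ],
)

```text
t: 16.87
eef_pos: [575.0, 181.5, 273.1]
tcp_rot: [-1.571, -0.0, 1.225]
ft_force: [4.5, 0.5, -8.6]
opening: 0.115
```

Run:
```python
from st import *
s,R=st();print(s['ft_force']@RS,s['moment']@RS)
x=(s['eef_pos']-O)@RS-[168,0,124];print(np.hypot(x[0],x[2]),163.3-np.degrees(np.arctan2(x[2],x[0])))
p,d=env.read_camera("scene");cv2.imwrite("pics/scene12.png",cv2.resize(p[40:240,250:490],None,fx=3,fy=3))
```

```text
t 16.8667 TCP [575.  181.5 273.1] rot [-1.5713e+00 -5.0000e-04  1.2247e+00] sampler [106.5  -1.7 273.1] F [ 4.5  0.5 -8.6] op 0.115 j [ 0.2   0.42  1.56  0.    1.15 -1.03]
[ 1.95573303 -4.02991053 -8.62962917] [-0.76111779 -0.31157254  0.10579443]
161.23394897607636 50.896602447007254
```

View pics/scene12.png

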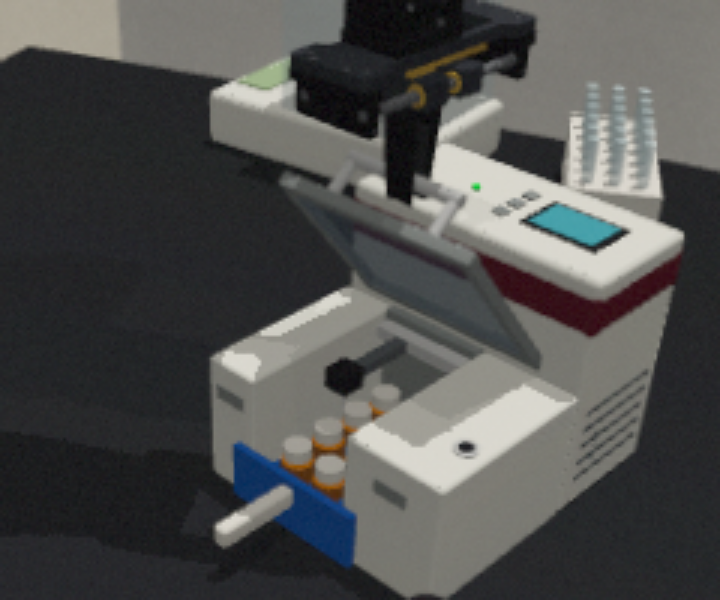

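Request:
move_arm(
  rows=[
    {"tx": 0.5, "ty": -0.18, "tz": 0, "rx": 0, "ry": 0, "rz": 0, "grip": 0},
    {"tx": 0.6, "ty": -0.17, "tz": 0, "rx": 0, "ry": 0, "rz": 0, "grip": 0},
    {"tx": 0.6, "ty": -0.15, "tz": 0, "rx": 0, "ry": 0, "rz": 0, "grip": 0},
    {"tx": 0.5, "ty": -0.12, "tz": 0, "rx": 0, "ry": 0, "rz": 0, "grip": 0},
    {"tx": 0.3, "ty": -0.06, "tz": 0, "rx": 0, "ry": 0, "rz": 0, "grip": 0},
    {"tx": 0, "ty": 0, "tz": 0, "rx": 0, "ry": 0, "rz": 0, "grip": 0},
  ],
)

```text
t: 17.42
eef_pos: [583.2, 204.8, 281.0]
tcp_rot: [-1.572, -0.001, 1.225]
ft_force: [-2.5, -2.2, 6.2]
opening: 0.118
```

Run:
```python
from st import *
s,R=st();print(s['ft_force']@RS,s['moment']@RS)
x=(s['eef_pos']-O)@RS-[168,0,124]
for dz in(0,-4,-6): print(dz,np.hypot(x[0],x[2]+dz),163.3-np.degrees(np.arctan2(x[2]+dz,x[0])))
p,d=env.read_camera("scene");cv2.imwrite("pics/scene13.png",cv2.resize(p[40:240,250:490],None,fx=3,fy=3))
# cover angle from depth: cover underside plane points
C=cam("scene");L=(cloud(C,d)-O)@RS
m=(d>0)&(L[...,0]>60)&(L[...,0]<160)&(abs(L[...,1])<88)&(L[...,2]>150)&(L[...,2]<290)
q=L[m]; r=np.c_[q[:,0]-168,q[:,2]-124]; a=180-np.degrees(np.arctan2(r[:,1],r[:,0])); print(np.histogram(a,bins=np.arange(40,80,2)))
```

```text
t 17.4167 TCP [583.2 204.8 281. ] rot [-1.5723e+00 -9.0000e-04  1.2247e+00] sampler [131.2  -1.7 281. ] F [-2.5 -2.2  6.2] op 0.118 j [ 0.23  0.44  1.52 -0.    1.18 -0.99]
[-2.88607794  1.65529679  6.16942313] [0.30773707 0.62617917 0.11014057]
0 161.22747583485634 60.117221318481754
-4 157.3355304486803 59.785017972498665
-6 155.3916157014651 59.61267892007844
(array([   0,    0,    0,    0,    0,    0,    7,   61,  421, 1387,  153,
         13,    0,    8,   25,   67,   91,  121,   51]), array([40, 42, 44, 46, 48, 50, 52, 54, 56, 58, 60, 62, 64, 66, 68, 70, 72,
       74, 76, 78]))
```

View pics/scene13.png

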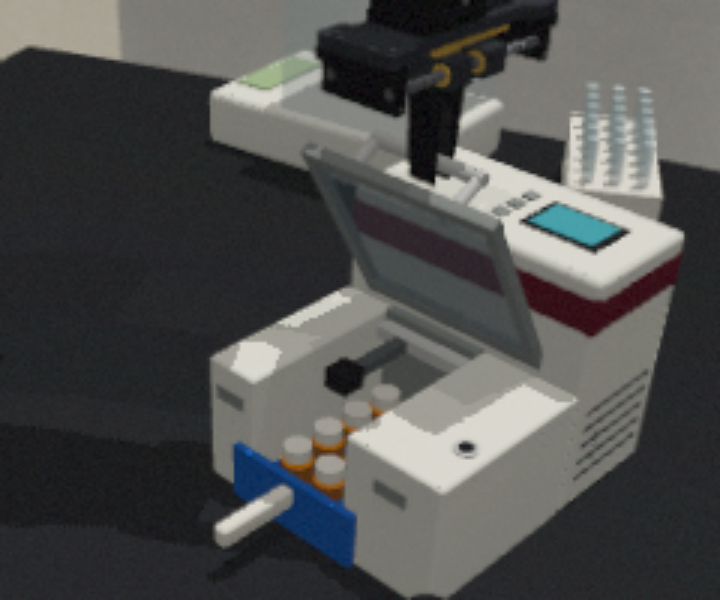

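Request:
move_arm(
  rows=[
    {"tx": 0, "ty": 0, "tz": 0, "rx": 0, "ry": 0, "rz": 0, "grip": 0},
    {"tx": 0, "ty": 0, "tz": 0, "rx": 0, "ry": 0, "rz": 0, "grip": 0},
    {"tx": 0, "ty": 0, "tz": 0, "rx": 0, "ry": 0, "rz": 0, "grip": 0},
    {"tx": 0, "ty": 0, "tz": 0, "rx": 0, "ry": 0, "rz": 0, "grip": 0},
    {"tx": 0, "ty": 0, "tz": 0, "rx": 0, "ry": 0, "rz": 0, "grip": 0},
    {"tx": 0, "ty": 0, "tz": 0, "rx": 0, "ry": 0, "rz": 0, "grip": 0},
    {"tx": 0, "ty": 0, "tz": 0, "rx": 0, "ry": 0, "rz": 0, "grip": 0},
    {"tx": 0, "ty": 0, "tz": 0, "rx": 0, "ry": 0, "rz": 0, "grip": 0},
  ],
)

```text
t: 18.13
eef_pos: [583.1, 204.3, 280.9]
tcp_rot: [-1.572, -0.001, 1.224]
ft_force: [-3.3, -2.6, 6.5]
opening: 0.117
```

Run:
```python
from st import *
s,R=st();print(s['ft_force']@RS)
p,d=env.read_camera("scene");cv2.imwrite("pics/scene14.png",p)
p,d=env.read_camera("scene");C=cam("scene");im=cv2.resize(p[150:250,300:430],None,fx=6,fy=6,interpolation=cv2.INTER_CUBIC)
for P in([-8,65,54],[-8,-65,54],[-8,-65,0],[0,-48,60],[0,48,60]):
    u,v=proj(C,O+np.array(P,float)@RS.T)[0];cv2.drawMarker(im,(int((u-299.5)*6),int((v-149.5)*6)),(0,0,255),0,12,1)
cv2.imwrite("pics/z14.png",im)
```

```text
t 18.1333 TCP [583.1 204.3 280.9] rot [-1.5720e+00 -8.0000e-04  1.2242e+00] sampler [130.8  -1.7 280.9] F [-3.3 -2.6  6.5] op 0.117 j [ 0.23  0.44  1.52 -0.    1.18 -0.99]
[-3.58302295  2.18676929  6.51140053]
```

View pics/scene14.png

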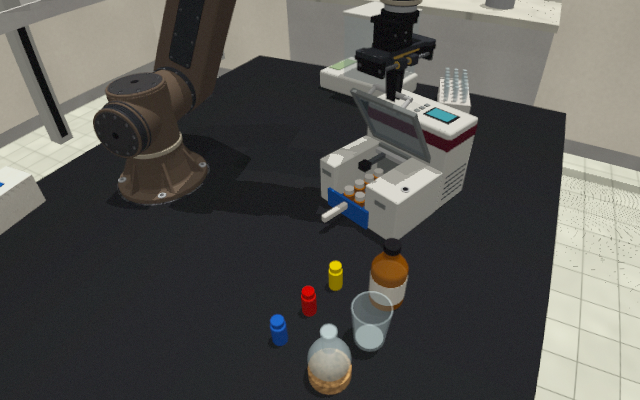

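View pics/z14.png

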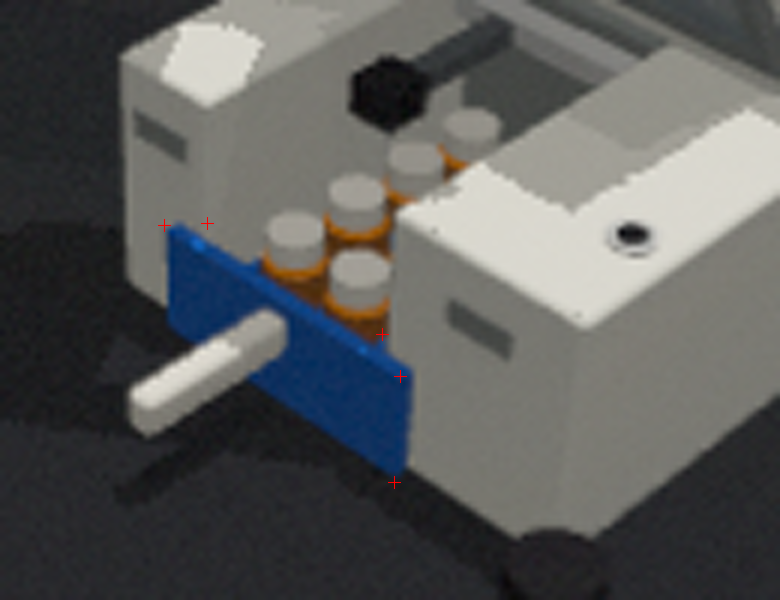

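The flange is flush with the pods, the visible vials are upright, the bystanders have not moved, and the cover is steady. Handing in.

```bash
python3 -c "
from cell import env
print(env.job_done())"
```

```text
the job is handed in; nothing more can be done
None
```

The tray is fully home in the bay, and the arm is holding the cover open at about 60°. I handed the job in at about 18 s of the 61 s allowed.

- **Tray:** I slid it in by its handle until it stopped with 28 N of force. The gripper was then within 0.5 mm of the expected home position. The last picture shows the flange flat against both pods.
- **Vials:** All eight were standing when seen through the cover after the tray was in. In the final view the five that can be seen are upright; the pod hides the other three.
- **Cover:** The handle position gives 59.6–60.1°. The depth picture gives about 58–60°. The grip was steady over the last 0.7 s, with about 8 N at the wrist.
- **Bystanders:** The bottle, the beaker and the flask stand where they were.

Two checks disagreed:
- **Sampler position:** My first estimate from the top view was about 4 mm off. I corrected it with a second camera before inserting the tray.
- **Lifting:** The bar rolled about 4 mm down in the fingers, and the force briefly reached about 14 N. I moved the lifting path outward and it eased.

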